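# Unlock the chisel lockbox and prop its lid

## Task

Take the key with the square head from the wooden rack, push it fully into the lock on the deck of the grey steel lockbox, turn it clockwise to its stop so that the lid springs up, turn it back home and draw it out. Leave the key lying in the green saucer, and prop the raised lid by swinging its stay (the hooked steel rod on the lockbox's side) up to stand upright with its hook under it. Leave the other two keys in the rack and do not knock the screw jar, the glue bottle or the tape measure about.

Things in the scene. Friction and masses are not known exactly. Their poses are not given: they have to be found in the camera images.
- lockbox: Grey steel box, fixed, 280 (x) by 220 (y) by 90 mm high; origin: centre of its underside, x away from its front, y to its left. The front 98 mm (own x -140 to -42) is a level deck, top at z 90 mm, with a steel plate (58 mm square, set diamond-wise, top at z 96 mm, centre x -90, y 0) round the keyway; the lid covers the rest. A bolt at y -60 reaches over the lid's front edge.
- lock_slot (a point): Centre of the keyway at the steel plate's top face, on the lock's vertical axis. Axes turn with the lock: x along the slot, z up. At home x points 0.785 rad anticlockwise (from above) of the lockbox's x. The slot is 18 by 7.5 mm through the 6 mm plate; from 7 to 28 mm below the top face is the turning cylinder with a 6.8 mm wide slot for the key's bit.
- lock (a joint): Turn of the lock, rad: 0 home, growing clockwise from above to its stop at 1.2; stays where left (friction 0.04 N m). The key passes in and out only at home, as its bit turns under the plate; it is fully in when its collar sits on the plate. The bit has 0.1 rad of play. Turning draws back the bolt that holds the lid (clear past 0.8 rad); turning home puts it out again.
- lid (a joint): Angle of the lid, rad: 0 shut, 0.6 fully raised. Steel, 180 by 220 by 8 mm, hinged on the lockbox's far edge at own x 140, z 82 mm. Weak springs raise it to 0.6 in about 1 s once the bolt lets go; its front edge then stands at own x about -9, z 184 to 190 mm.
- stay (a joint): Angle of the stay, rad: 0 leaning on its rest (0.7 rad above level, tip towards the lockbox's front), growing as the tip swings up and towards the lockbox's far side; 0.87 upright, stop at 0.93. Stays where left (friction 0.09 N m). Starts between 0 and 0.35. Raised before the lid, it would stand in the lid's way.
- stay_pivot (a point): Hinge of the stay on the outside of the lockbox's left (+y) wall: at own x 5, y 128, z 60 mm of the lockbox; it turns about the lockbox's y axis.
- stay_tip (a point): Elbow at the stay's free end. The stay is a round steel rod 8 mm thick, 107 mm from pivot to elbow, in the plane y 128 mm of the lockbox (18 mm outside the wall); from the elbow a hook of the same rod goes 45 mm inwards (-y), and ends up 3 mm under the raised lid. Push the elbow from the front side with closed fingers, following its arc about the pivot.
- key_square: The key to use: 71 mm long, about 60 g, black SQUARE head. Origin on its axis at the underside of its collar (16 mm across, 5 thick), z up to the head, x along the width of head and bit. Head 30 (x) by 9 (y) by 28 mm at z 18 to 46. Below: 6 mm round shank, flat double bit 16 (x) by 5 (y) at z -12.5 to -24.5. Symmetric under half a turn about z. Stands upright in the rack, collar on its top.
- key_round: Another key of the same make with a round head 32 mm across. Leave it in the rack. Same frame as key_square.
- key_bar: Another key of the same make with a T-bar head 42 mm wide. Leave it in the rack. Same frame as key_square.
- rack: Fixed wooden key rack, 170 (x) by 60 (y) by 40 mm high, origin at the centre of its underside. Three slots 20 (x) by 9 (y) mm in a row at x -55, 0 and 55 mm hold the three keys, in any order, their x along the rack's x.
- saucer: Green ceramic saucer, loose, 160 mm across, 22 mm high, origin at the centre of its underside; flat floor about 70 mm across, 6 mm above the bench.
- screw_jar: Glass screw jar, 72 mm wide, 90 mm tall. Bystander.
- glue: White glue bottle, 60 mm wide, 170 mm tall. Bystander.
- tape: Grey tape measure 70 by 66 by 36 mm beside the lockbox. Bystander.

How it is judged:
By the outcome, as a careful person would: the job done as asked, in the order asked, and still so for the second after the job is handed in, with the robot touching nothing.
It also fails if it takes over 72 s, if anything falls off the work surface, if the arm or the gripper's body presses on something with over 40 N, if the wrist force passes 120 N, or if a joint passes its speed limit or range.

## Robot

A 6-joint arm with a two-finger parallel gripper is mounted at the origin on the work surface. World frame = base frame: x ahead of the robot, y to its left, z up, the work surface at z = 0. Lengths are in m, angles in degrees, forces in N, time in s.
With the tool pointing down it reaches from about 0.35 to 0.95 m from the base axis. Payload 17.4 kg.
Tool frame: the origin (TCP) lies between the finger pads; the fingertips stand 14 mm ahead of it and the grasp point (between the pads) lies 5 mm behind it; z points along the fingers, x is the direction in which the jaws open and shut, and the axes are right-handed (so a half turn about z gives the same grasp; the last joint's range is limited). The gripper opens to 93 mm and grips with 3 to 60 N. Pads are 15 mm wide; open, the fingers measure 128 mm over their backs; the gripper's body (75 mm by 188 mm) begins 65 mm behind the grasp point.
Start: joints at [-74.76, 6.646, 82.598, -0, 90.757, -2.166], TCP at [0.202, -0.644, 0.233] pointing down, gripper open.
Joint ranges: [-162.19, 162.19], [-47.58, 125.68], [4.15, 143.07], [-65.23, 245.23], [0.69, 171.88], [-170.13, 170.13]. Speed limits (degrees/s): [108.29, 108.29, 127.2, 180, 180, 180].

## Interface

Orientations are given as a 3x3 rotation matrix whose columns are the frame's x, y, z axes.
In Python, from cell import bot gives the robot as it stands. The module is installed in compiled form; this text tells all that it offers.
- The arm moves only by the tool send_rows, never from a script. Its argument "targets" is a list of rows, each an object with "delta_rot": the turn, a rotation vector about the tool's x, y, z in rad, a list of three; "dp": the shift along the tool's x, y, z in mm, a list of three; "gripper": the finger opening in mm, from 0 to 93. A call has exactly 8 rows; each row shifts and turns the commanded pose from where the row before left it, along the tool's axes as they then stand; what a row does not reach is not made up. A row lasts 1/8 s, in which the tool goes at most 62.5 mm and 10.7 degrees, less where a joint would pass 70% of its speed; a pose out of reach is approached as far as the arm can. A call is refused whole if a number of a shift passes 62.5 or a number of a turn 0.188, either way. A call with a gripper value outside its range is refused whole. The fingers move at their own pace and stop on an object; "newtons" is the grip in N (left out, the last holds). Time passes only in rows, so rows that do not move let the fingers close, or fill a call up. It gives the time, the measured TCP pose, the force and the opening at its end, in the units of the state.
- bot.get_obs(): the state, without advancing time (a new reading comes with each control period).
- bot.grab_frame(name): name is "scene" or "top" or "wrist"; returns the picture (480x640x3 uint8, red, green, blue); there is no depth.
- bot.camera_info(name): a dict with "camera_matrix" (3x3 intrinsics, pixels), "xyz" and "attitude" of the camera in the world. Camera axes: x right, y down, z forward; pixel columns grow to the right and rows downward; lengths in m; the calibration is good to about 2 mm. A picture is of the moment at which its call begins: read the wrist's pose just before it. camera_info takes no time and is no camera call; for the wrist camera it gives the pose at the moment of the call.
- bot.job_done(): hands the job in, once; it reports no verdict.
The state is a dict: "clock": time; "joint_pos": joint angles; "dq": joint speeds; "tau": joint torques, N m; "tcp_pos": TCP position; "orientation": TCP orientation; "force": force on the tool from outside, world axes, zero at the start; "moment": the same for the moment, N m; "gripper_width": finger opening in m.
Only numpy, scipy, OpenCV 4.12 (cv2) and the standard library are available. Lean on these libraries where they do the work, as an engineer would, in place of code of your own. Each camera call takes 0.05 s, during which the arm holds its last target. There are 200 camera calls.

## Working session

There is one attempt and no reset: what is moved stays moved. The work goes in short steps, Python scripts to look and compute and a tool call to move; the robot and the scene stay as the last step left them, time stands still between calls to the robot, and variables do not carry over. Pictures are saved under pics/ and viewed, about 8 in all and at most 12, crops included, and the job is handed in when it is done.

Besides the shell and the picture viewer there is one more tool, called after "Emit:" by a JSON object that holds its "method" and its "body", one argument or row to a line. send_rows: Moves the arm, as the interface text tells. Its arguments: {"type":"object","properties":{"targets":{"type":"array"},"newtons":{"type":"number"}},"required":["targets"]}

```bash
mkdir -p pics; ls
python3 - <<'E'
from cell import bot
import cv2
print(bot.get_obs())
for n in ("top","scene"):
    cv2.imwrite(f"pics/{n}0.png",bot.grab_frame(n)[:,:,::-1])
    print(n,bot.camera_info(n))
E
```

```text
pics
{'clock': 0.0, 'joint_pos': array([-7.47604928e+01,  6.67649618e+00,  8.26355956e+01, -4.94372791e-04,
        9.07569434e+01, -2.16717840e+00]), 'dq': array([-0.06383515,  0.01204851,  0.08654111, -0.02514705,  0.08162159,
        0.01570939]), 'tau': array([-7.58226579e-04, -7.21258307e+01, -6.22607660e+01,  7.80238467e-02,
        2.38575874e-02, -8.15730118e-05]), 'tcp_pos': array([ 0.20185196, -0.64391671,  0.23187889]), 'orientation': array([[ 2.99151837e-01, -9.54205467e-01, -3.25035479e-04],
       [-9.54204762e-01, -2.99152011e-01,  1.16025426e-03],
       [-1.20435597e-03, -3.69417907e-05, -9.99999274e-01]]), 'force': array([-0.16693986, -0.29887578, -0.46848168]), 'moment': array([ 0.01962432,  0.01667641, -0.00631437]), 'gripper_width': 0.09302680209646445}
top {'camera_matrix': array([[575.94751661,   0.        , 319.21229613],
       [  0.        , 575.94751661, 234.97356529],
       [  0.        ,   0.        ,   1.        ]]), 'xyz': array([ 0.37926369, -0.0101498 ,  1.45589698]), 'attitude': array([[ 0.00991907, -0.99170357,  0.12816253],
       [-0.99985838, -0.00809381,  0.0147547 ],
       [-0.01359496, -0.12829073, -0.99164342]])}
scene {'camera_matrix': array([[601.79799387,   0.        , 315.69355649],
       [  0.        , 601.79799387, 248.65931097],
       [  0.        ,   0.        ,   1.        ]]), 'xyz': array([1.09310703, 0.42021557, 1.13930174]), 'attitude': array([[-0.65353013,  0.6212855 , -0.43232243],
       [ 0.75677829,  0.54661291, -0.35847028],
       [ 0.01360063, -0.56144336, -0.82740339]])}
```

View pics/top0.png

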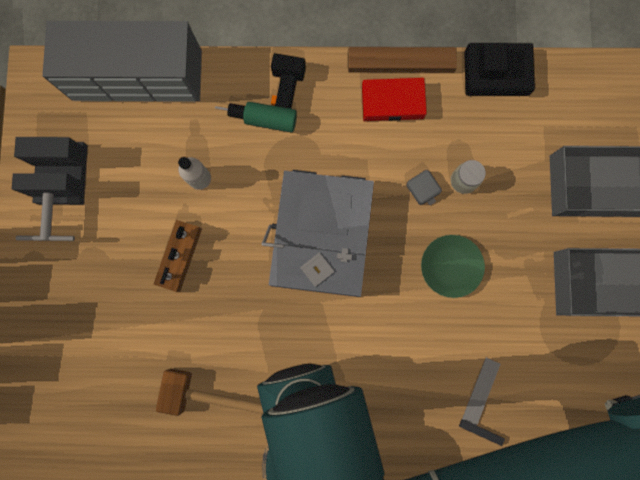

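View pics/scene0.png

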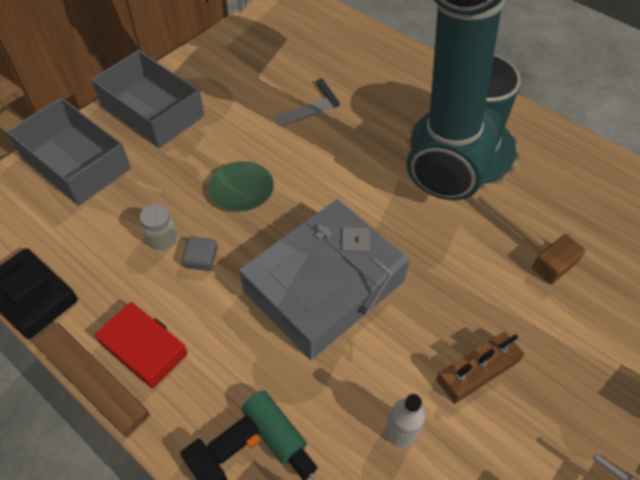

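Top view: the lockbox is near (320,235), the lock plate near (318,268), the rack near (178,255) and the saucer near (453,266). Next I'll enlarge the parts that matter.

```bash
cat > h.py <<'E'
import numpy as np, cv2
from cell import bot
def ray(n,uv,info=None):
    c=info or bot.camera_info(n); K=c["camera_matrix"]
    d=c["attitude"]@np.linalg.solve(K,[uv[0],uv[1],1.]); return c["xyz"],d/np.linalg.norm(d)
def onz(n,uv,z,info=None):
    o,d=ray(n,uv,info); return o+d*(z-o[2])/d[2]
def two(a,b):
    (o,d),(p,e)=a,b
    s,t=np.linalg.lstsq(np.c_[d,-e],p-o,rcond=None)[0]
    return (o+s*d+p+t*e)/2, np.linalg.norm(o+s*d-p-t*e)*1000
def proj(n,P,info=None):
    c=info or bot.camera_info(n); q=c["camera_matrix"]@(c["attitude"].T@(np.array(P)-c["xyz"])); return q[:2]/q[2]
E
python3 - <<'E'
import cv2,numpy as np
t=cv2.imread("pics/top0.png");s=cv2.imread("pics/scene0.png")
def c(im,x,y,w,h,W,H): return cv2.resize(im[y:y+h,x:x+w],(W,H),interpolation=cv2.INTER_CUBIC)
out=np.zeros((600,800,3),np.uint8)
out[:300,:250]=c(t,150,215,60,72,250,300)       # x4.17
out[300:,:400]=c(s,430,330,100,75,400,300)
out[:,400:]=c(t,262,165,120,140,400,467).__class__((600,400,3),np.uint8)*0
out[:467,400:]=c(t,262,165,120,140,400,467)
cv2.imwrite("pics/c1.png",out)
E
```

```text
(no output)
```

View pics/c1.png

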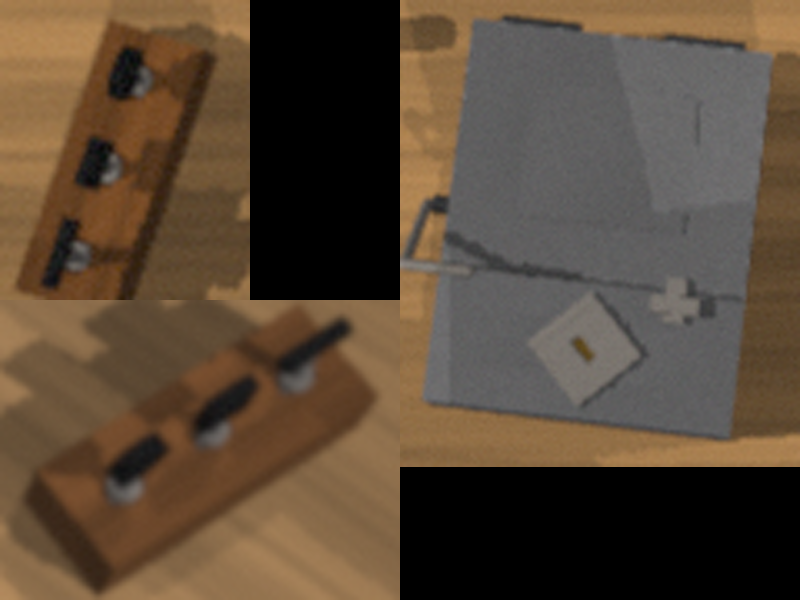

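The T-bar is the key nearest the robot, at about (165,277). The far and middle heads are ambiguous, so the wrist camera has to settle them. First I'll work out the poses.

```bash
cat >> h.py <<'E'
def boxpose():
    S=400/120; f=lambda x,y:(262+(x-400)/S,165+y/S)
    pts={(-.14,.11):(425,402),(-.14,-.11):(730,437),(.14,-.11):(772,55),(.14,.11):(472,20)}
    A=np.array(list(pts)); B=np.array([onz("top",f(*p),.09)[:2] for p in pts.values()])
    H,_=cv2.estimateAffinePartial2D(A,B); return H,A,B
E
python3 - <<'E'
from h import *
np.set_printoptions(precision=4,suppress=True)
H,A,B=boxpose(); print(B); 
sc=np.hypot(H[0,0],H[1,0]); yaw=np.arctan2(H[1,0],H[0,0]); c=H[:,2]
print("scale",sc,"yaw",np.degrees(yaw),"c",c)
R=np.array([[np.cos(yaw),-np.sin(yaw)],[np.sin(yaw),np.cos(yaw)]])
print("res",B-(A@R.T+c))
S=400/120;f=lambda x,y:(262+(x-400)/S,165+y/S)
pl=[onz("top",f(*p),.096)[:2] for p in [(595,290),(528,342),(583,406),(645,355)]]
print("plate",np.mean(pl,0),"pred",c+R@[-.09,0],"slot",onz("top",f(582,349),.096))
print("plate edges", [np.degrees(np.arctan2(*(pl[(i+1)%4]-pl[i])[::-1]))%90 for i in range(4)])
# stay elbow: ray ∩ plane y=.128
e=f(405,265);o,d=ray("top",e); n=np.array([*R[:,1],0]); p0=np.array([*(c+R@[.005,.128]),.06])
q=o+d*(n@(p0-o))/(n@d); l=R.T@(q[:2]-c); print("elbow",q,l,"len",np.hypot(l[0]-.005,q[2]-.06),"ang",np.arctan2(q[2]-.06,.005-l[0])-.7)
g=lambda x,y:(150+x*60/250,215+y*72/300)
C={k:onz("top",g(*p),.0425) for k,p in dict(far=(140,80),mid=(108,168),bar=(77,257)).items()}
print(C); print("rackdir",np.degrees(np.arctan2(*(C['far']-C['bar'])[:2][::-1])),np.linalg.norm(C['far']-C['bar']))
s=lambda x,y:(430+x/4,330+(y-300)/4)
for k,p in dict(far=(125,490),mid=(212,433),bar=(297,378)).items():print(k,onz("scene",s(*p),.0425))
for k,p,h in [('far',(130,72),(137,460)),('mid',(98,163),(225,405)),('bar',(62,253),(313,345))]: print(k,"head",two(ray("top",g(*p)),ray("scene",s(*h))))
# saucer
for nm in("top","scene"):
    im=cv2.imread(f"pics/{nm}0.png"); hsv=cv2.cvtColor(im,cv2.COLOR_BGR2HSV)
    m=cv2.inRange(hsv,(55,60,30),(85,255,255)); 
    x,y,w,h=(400,210,110,110) if nm=="top" else (190,140,100,90)
    z=np.zeros_like(m);z[y:y+h,x:x+w]=m[y:y+h,x:x+w]
    cn=max(cv2.findContours(z,0,2)[0],key=cv2.contourArea)
    (cx,cy),(ww,hh),_=cv2.fitEllipse(cv2.convexHull(cn)); print(nm,cx,cy,ww,hh,onz(nm,(cx,cy),.02))
for nm,p,z in [("glue",(185,163),.17),("jar",(468,172),.09),("tape",(424,187),.036)]: print(nm,onz("top",p,z))
E
```

```text
[[ 0.434   0.1267]
 [ 0.4113 -0.0898]
 [ 0.6872 -0.12  ]
 [ 0.7117  0.0982]]
scale 0.9939735955760712 yaw -6.107432014899625 c [0.5611 0.0038]
res [[ 0.0004 -0.0014]
 [ 0.0012  0.0009]
 [-0.0014  0.0005]
 [-0.0002 -0.    ]]
plate [0.4729 0.0114] pred [0.4716 0.0134] slot [0.4722 0.0154 0.096 ]
plate edges [np.float64(38.45242343197063), np.float64(41.34424479223986), np.float64(39.90601093203984), np.float64(37.975692247324865)]
elbow [0.5251 0.1364 0.1499] [-0.0499  0.128 ] len 0.10537387067257362 ang 0.3227051800092675
{'far': array([0.5611, 0.3477, 0.0425]), 'mid': array([0.5083, 0.3646, 0.0425]), 'bar': array([0.4554, 0.3808, 0.0425])}
rackdir -17.382942677395253 0.110741612349835
far [0.5619 0.3524 0.0425]
mid [0.5088 0.3684 0.0425]
bar [0.4558 0.3846 0.0425]
far head (array([0.561 , 0.3483, 0.0721]), np.float64(4.523610346373685))
mid head (array([0.5079, 0.365 , 0.0699]), np.float64(3.7487357662550975))
bar head (array([0.4554, 0.3815, 0.0757]), np.float64(2.3912482168807987))
top 452.484375 265.7748107910156 60.66215515136719 62.35723114013672 [ 0.4903 -0.3213  0.02  ]
scene 240.1576690673828 185.89825439453125 46.91312026977539 62.851226806640625 [ 0.4902 -0.3213  0.02  ]
glue [0.7096 0.3188 0.17  ]
jar [ 0.7122 -0.348   0.09  ]
tape [ 0.6862 -0.2505  0.036 ]
```

```bash
cat >> h.py <<'E'
def st():
    o=bot.get_obs(); R=np.array(o["orientation"]); p=np.array(o["tcp_pos"])
    print("t %.2f"%o["clock"],"p",p.round(4),"z",R[:,2].round(3),"yaw %.2f"%np.degrees(np.arctan2(R[1,0],R[0,0])),"q",np.round(o["joint_pos"],1),"F",np.round(o["force"],1),"M",np.round(o["moment"],2),"w %.4f"%o["gripper_width"])
    return p,R
E
python3 - <<'E'
from h import *
p,R=st(); c=bot.camera_info("wrist"); print("cam in tool",R.T@(c["xyz"]-p)); print(R.T@c["attitude"],c["camera_matrix"])
def rot(a): a=np.radians(a); return np.array([[np.cos(a),np.sin(a),0],[np.sin(a),-np.cos(a),0],[0,0,-1]])
# constant-row plan: move to target over n rows with yaw step
tgt=np.array([.45,.30,.30]); n=16; y0=np.degrees(np.arctan2(R[1,0],R[0,0])); dy=(72.6-y0)/n
print("turn/row",-np.radians(dy))
q=p.copy();
for i in range(n):
    Rr=rot(y0+dy*i); print((Rr.T@((tgt-p)/n)*1000).round(0))
E
```

```text
t 0.10 p [ 0.2019 -0.6439  0.232 ] z [-0.     0.001 -1.   ] yaw -72.60 q [-74.8   6.7  82.6  -0.   90.8  -2.2] F [-0.1  1.  -0.2] M [ 0.04 -0.02 -0.03] w 0.0928
cam in tool [ 0.00139593 -0.0734132  -0.15269706]
[[ 9.99999369e-01 -3.05052611e-04  1.08076687e-03]
 [ 9.65554132e-06  9.64698276e-01  2.63357621e-01]
 [-1.12295187e-03 -2.63357445e-01  9.64697670e-01]] [[334.61046704   0.         318.65475937]
 [  0.         334.61046704 234.37535296]
 [  0.           0.           1.        ]]
turn/row -0.15838319583423066
[-52. -32.  -4.]
[-46. -40.  -4.]
[-39. -47.  -4.]
[-31. -52.  -4.]
[-22. -57.  -4.]
[-13. -60.  -4.]
[ -4. -61.  -4.]
[  6. -61.  -4.]
[ 16. -59.  -4.]
[ 25. -56.  -4.]
[ 33. -51.  -4.]
[ 41. -45.  -4.]
[ 47. -38.  -4.]
[ 53. -30.  -4.]
[ 57. -22.  -4.]
[ 60. -12.  -4.]
```

Emit:
{"method": "send_rows", "body": {
  "targets": [
    {"dp": [-52, -32, 0], "delta_rot": [0, 0, -0.158], "gripper": 80},
    {"dp": [-46, -40, 0], "delta_rot": [0, 0, -0.158], "gripper": 80},
    {"dp": [-39, -47, 0], "delta_rot": [0, 0, -0.158], "gripper": 80},
    {"dp": [-31, -52, 0], "delta_rot": [0, 0, -0.158], "gripper": 80},
    {"dp": [-22, -57, 0], "delta_rot": [0, 0, -0.158], "gripper": 80},
    {"dp": [-13, -60, 0], "delta_rot": [0, 0, -0.158], "gripper": 80},
    {"dp": [-4, -61, 0], "delta_rot": [0, 0, -0.158], "gripper": 80},
    {"dp": [6, -61, 0], "delta_rot": [0, 0, -0.158], "gripper": 80}
  ]
}}

```text
clock: 1.1
tcp_pos: [0.3261, -0.1699, 0.2326]
orientation: [[1.0, 0.001, 0.0], [0.001, -1.0, -0.0], [0.0, 0.0, -1.0]]
force: [1.5, -0.3, 1.0]
gripper_width: 0.0798
```

Emit:
{"method": "send_rows", "body": {
  "targets": [
    {"dp": [16, -59, 0], "delta_rot": [0, 0, -0.158], "gripper": 50},
    {"dp": [25, -56, 0], "delta_rot": [0, 0, -0.158], "gripper": 50},
    {"dp": [33, -51, 8], "delta_rot": [0, 0, -0.158], "gripper": 50},
    {"dp": [41, -45, 8], "delta_rot": [0, 0, -0.158], "gripper": 50},
    {"dp": [47, -38, 8], "delta_rot": [0, 0, -0.158], "gripper": 50},
    {"dp": [53, -30, 8], "delta_rot": [0, 0, -0.158], "gripper": 50},
    {"dp": [57, -22, 8], "delta_rot": [0, 0, -0.158], "gripper": 50},
    {"dp": [60, -12, 8], "delta_rot": [0, 0, -0.164], "gripper": 50}
  ]
}}

```text
clock: 2.1
tcp_pos: [0.4552, 0.2991, 0.1842]
orientation: [[0.298, 0.955, 0.0], [0.955, -0.298, -0.0], [-0.0, 0.0, -1.0]]
force: [1.1, -1.2, 0.9]
gripper_width: 0.0498
```

Run:
```python
from h import *
st(); c=bot.camera_info("wrist"); im=bot.grab_frame("wrist")[:,:,::-1]
np.savez("w1.npz",**{k:np.array(v) for k,v in c.items()}); cv2.imwrite("pics/w1.png",im)
for P in [(.561,.350,.08),(.508,.366,.08),(.4554,.382,.08)]: print(proj("wrist",P,c))
```

```text
t 2.10 p [0.4552 0.2991 0.1842] z [ 0. -0. -1.] yaw 72.68 q [ 30.6  -8.8 102.3  -0.   86.5 -42. ] F [ 1.1 -1.2  0.9] M [-0.01 -0.21 -0.06] w 0.0498
[412.5389298  331.74860822]
[416.92949104 271.93861816]
[421.92813662 205.87056882]
```

View pics/w1.png

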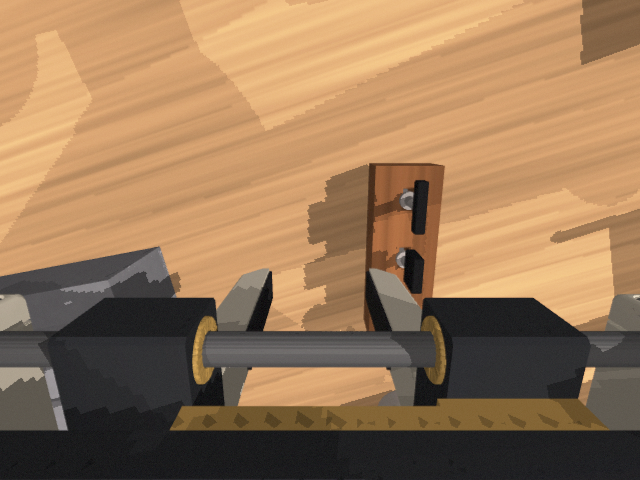

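The wrist view shows the bar key at (420,207). The middle key at (412,270) looks like a parallelogram and could be square, and the far key is hidden behind the finger. I'll shift along the rack and look again.

Emit:
{"method": "send_rows", "body": {
  "targets": [
    {"dp": [0, 45, 0], "delta_rot": [0, 0, 0], "gripper": 50},
    {"dp": [0, 45, 0], "delta_rot": [0, 0, 0], "gripper": 50},
    {"dp": [0, 10, 10], "delta_rot": [0, 0, 0], "gripper": 50},
    {"dp": [0, 0, 10], "delta_rot": [0, 0, 0], "gripper": 50},
    {"dp": [0, 0, 0], "delta_rot": [0, 0, 0], "gripper": 50},
    {"dp": [0, 0, 0], "delta_rot": [0, 0, 0], "gripper": 50},
    {"dp": [0, 0, 0], "delta_rot": [0, 0, 0], "gripper": 50},
    {"dp": [0, 0, 0], "delta_rot": [0, 0, 0], "gripper": 50}
  ]
}}

```text
clock: 3.15
tcp_pos: [0.5504, 0.2667, 0.1651]
orientation: [[0.303, 0.953, 0.001], [0.953, -0.303, 0.0], [0.0, 0.0, -1.0]]
force: [-0.3, -0.2, 0.7]
gripper_width: 0.0499
```

Run:
```python
from h import *
st(); c=bot.camera_info("wrist"); im=bot.grab_frame("wrist")[:,:,::-1]
np.savez("w2.npz",**{k:np.array(v) for k,v in c.items()}); cv2.imwrite("pics/w2.png",im)
for P in [(.561,.350,.08),(.508,.366,.08),(.4554,.382,.08)]: print(proj("wrist",P,c))
P=proj("wrist",(.535,.358,.08),c).astype(int);x,y=P[0]-80,max(P[1]-80,0);print(x,y)
cv2.imwrite("pics/w2c.png",cv2.resize(im[y:y+120,x:x+160],(800,600),interpolation=cv2.INTER_CUBIC))
```

```text
t 3.15 p [0.5504 0.2667 0.1651] z [ 0.001  0.    -1.   ] yaw 72.36 q [ 23.5   0.3  95.6  -0.   84.1 -48.9] F [-0.3 -0.2  0.7] M [ 0.04 -0.17  0.02] w 0.0499
[433.2178121  223.21585838]
[439.34756259 144.72823555]
[446.44337852  56.17433678]
356 105
```

View pics/w2c.png

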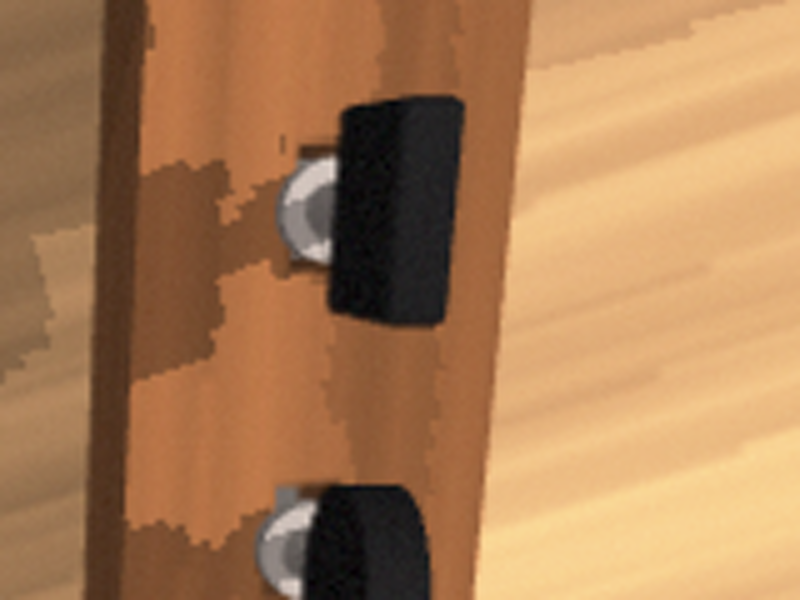

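The close-up settles it: the middle key at (441,147) has the square head and the far one is round. Next I'll measure the middle key.

Run:
```python
from h import *
c=dict(np.load("w2.npz")); f=lambda x,y:(356+x/5,105+y/5)
print("headtop",onz("",f(424,211),.086,c),"collar",onz("",f(334,212),.045,c))
for a,b in [((405,97),(385,322)),((462,100),(445,325))]:
    d=onz("",f(*b),.086,c)-onz("",f(*a),.086,c); print("yaw",np.degrees(np.arctan2(d[1],d[0])),np.linalg.norm(d))
g=lambda x,y:(150+x*60/250,215+y*72/300)
print("top",onz("top",g(96,162),.086-.003))
p,R=st()
K=onz("",f(424,211),.086,c)
print("dp tool mm for TCP over key:",1000*R.T@(np.array([K[0],K[1],.165])-p))
```

```text
headtop [0.50919495 0.36460987 0.086     ] collar [0.50995879 0.36467001 0.045     ]
yaw -17.626968246456606 0.029183530620677446
yaw -16.304348622189003 0.02921820044787539
top [0.50804594 0.3609451  0.083     ]
t 3.20 p [0.5505 0.2667 0.165 ] z [ 0.  0. -1.] yaw 72.35 q [ 23.5   0.3  95.6   0.   84.1 -48.9] F [-0.5  0.4  0.3] M [ 0.02 -0.14 -0.01] w 0.0496
dp tool mm for TCP over key: [ 8.08029817e+01 -6.90196967e+01 -3.89098750e-03]
```

Emit:
{"method": "send_rows", "body": {
  "newtons": 30,
  "targets": [
    {"dp": [41, -35, 0], "delta_rot": [0, 0, 0], "gripper": 40},
    {"dp": [40, -34, 0], "delta_rot": [0, 0, 0], "gripper": 40},
    {"dp": [0, 0, 40], "delta_rot": [0, 0, 0], "gripper": 40},
    {"dp": [0, 0, 40], "delta_rot": [0, 0, 0], "gripper": 40},
    {"dp": [0, 0, 15], "delta_rot": [0, 0, 0], "gripper": 40},
    {"dp": [0, 0, 0], "delta_rot": [0, 0, 0], "gripper": 0},
    {"dp": [0, 0, 0], "delta_rot": [0, 0, 0], "gripper": 0},
    {"dp": [0, 0, 0], "delta_rot": [0, 0, 0], "gripper": 0}
  ]
}}

```text
clock: 4.2
tcp_pos: [0.51, 0.3649, 0.0712]
orientation: [[0.304, 0.953, 0.002], [0.953, -0.304, 0.001], [0.002, 0.001, -1.0]]
force: [-0.7, -0.7, 0.1]
gripper_width: 0.0148
```

```bash
python3 -c "
from h import *
st()"
```

```text
t 4.20 p [0.51   0.3649 0.0712] z [ 0.002  0.001 -1.   ] yaw 72.33 q [ 33.3   5.8  98.8  -0.   75.3 -39.1] F [-0.7 -0.7  0.1] M [ 0.   -0.19  0.02] w 0.0148
```

Emit:
{"method": "send_rows", "body": {
  "targets": [
    {"dp": [0, 0, 0], "delta_rot": [0, 0, 0], "gripper": 0},
    {"dp": [0, 0, 0], "delta_rot": [0, 0, 0], "gripper": 0},
    {"dp": [0, 0, 0], "delta_rot": [0, 0, 0], "gripper": 0},
    {"dp": [0, 0, -15], "delta_rot": [0, 0, 0], "gripper": 0},
    {"dp": [0, 0, -25], "delta_rot": [0, 0, 0], "gripper": 0},
    {"dp": [0, 0, -40], "delta_rot": [0, 0, 0], "gripper": 0},
    {"dp": [0, 0, -40], "delta_rot": [0, 0, 0], "gripper": 0},
    {"dp": [0, 0, -10], "delta_rot": [0, 0, 0], "gripper": 0}
  ]
}}

```text
clock: 5.2
tcp_pos: [0.5099, 0.3651, 0.2035]
orientation: [[0.303, 0.953, 0.004], [0.953, -0.303, 0.002], [0.003, 0.003, -1.0]]
force: [0.4, 0.5, -0.5]
gripper_width: 0.009
```

Run:
```python
from h import *
p,R=st()
def rot(a): a=np.radians(a); return np.array([[np.cos(a),np.sin(a),0],[np.sin(a),-np.cos(a),0],[0,0,-1]])
y0=np.degrees(np.arctan2(R[1,0],R[0,0])); tgt=np.array([.4725,.0135,.20]); n=8; yt=128.9
dy=(yt-y0)/n; print("turn/row",-np.radians(dy))
for i in range(n): print((rot(y0+dy*i).T@((tgt-p)/n)*1000).round(1))
```

```text
t 5.20 p [0.5099 0.3651 0.2035] z [ 0.004  0.002 -1.   ] yaw 72.34 q [ 33.3   1.1  91.1   0.   87.5 -39.1] F [ 0.4  0.5 -0.5] M [ 0.06 -0.13  0.01] w 0.0090
turn/row -0.12339450438776141
[-43.3   8.9   0.4]
[-44.1   3.5   0.4]
[-44.2  -2.    0.4]
[-43.6  -7.4   0.4]
[-42.3 -12.7   0.4]
[-40.5 -17.8   0.4]
[-38.  -22.7   0.4]
[-34.9 -27.2   0.4]
```

Emit:
{"method": "send_rows", "body": {
  "targets": [
    {"dp": [-43, 9, -6], "delta_rot": [0, 0, -0.123], "gripper": 0},
    {"dp": [-44, 3.5, -6], "delta_rot": [0, 0, -0.123], "gripper": 0},
    {"dp": [-44, -2, -6], "delta_rot": [0, 0, -0.123], "gripper": 0},
    {"dp": [-43.5, -7.5, 0], "delta_rot": [0, 0, -0.123], "gripper": 0},
    {"dp": [-42.5, -12.5, 0], "delta_rot": [0, 0, -0.123], "gripper": 0},
    {"dp": [-40.5, -18, 0], "delta_rot": [0, 0, -0.124], "gripper": 0},
    {"dp": [-38, -22.5, 0], "delta_rot": [0, 0, -0.124], "gripper": 0},
    {"dp": [-35, -27, 0], "delta_rot": [0, 0, -0.124], "gripper": 0}
  ]
}}

```text
clock: 6.2
tcp_pos: [0.4714, 0.0121, 0.2172]
orientation: [[-0.631, 0.776, -0.001], [0.776, 0.631, 0.0], [0.0, -0.001, -1.0]]
force: [0.1, -0.5, -0.8]
gripper_width: 0.0087
```

Run:
```python
from h import *
p,R=st(); c=bot.camera_info("wrist"); im=bot.grab_frame("wrist")[:,:,::-1]
np.savez("w3.npz",**{k:np.array(v) for k,v in c.items()}); cv2.imwrite("pics/w3.png",im)
cv2.imwrite("pics/s3.png",bot.grab_frame("scene")[:,:,::-1]);cv2.imwrite("pics/t3.png",bot.grab_frame("top")[:,:,::-1])
L=(.4725,.0135,.096); K=p+R@[0,0,.0557]
print("lock",[proj(n,L,c if n=="wrist" else None) for n in("wrist","scene","top")]); print("bit",[proj(n,K,c if n=="wrist" else None) for n in("wrist","scene","top")])
s=cv2.imread("pics/s3.png");u=proj("scene",L).astype(int)
t=cv2.imread("pics/t3.png");v=proj("top",L).astype(int)
cr=lambda im,u,w,h,k:cv2.resize(im[u[1]-h//2:u[1]+h//2,u[0]-w//2:u[0]+w//2],None,fx=k,fy=k,interpolation=cv2.INTER_CUBIC)
A=cr(s,u-[0,20],80,120,5); w=cv2.resize(im[:,120:520],(400,480))
out=np.zeros((600,800,3),np.uint8); out[:,:400]=A; out[:480,400:]=w; cv2.imwrite("pics/c3.png",out); print("scene crop origin",u-[40,80])
```

```text
t 6.20 p [0.4714 0.0121 0.2172] z [-0.001  0.    -1.   ] yaw 129.13 q [  -1.6  -19.2  107.8   -0.    91.4 -130.8] F [ 0.1 -0.5 -0.8] M [ 0.06 -0.12  0.02] w 0.0087
lock [array([321.16463924, 234.58774841]), array([355.08176277, 238.23053531]), array([317.42037908, 269.59732949])]
bit [array([321.19446643, 258.26113465]), array([357.05613119, 218.98954963]), array([317.56120805, 268.09382666])]
scene crop origin [315 158]
```

View pics/c3.png

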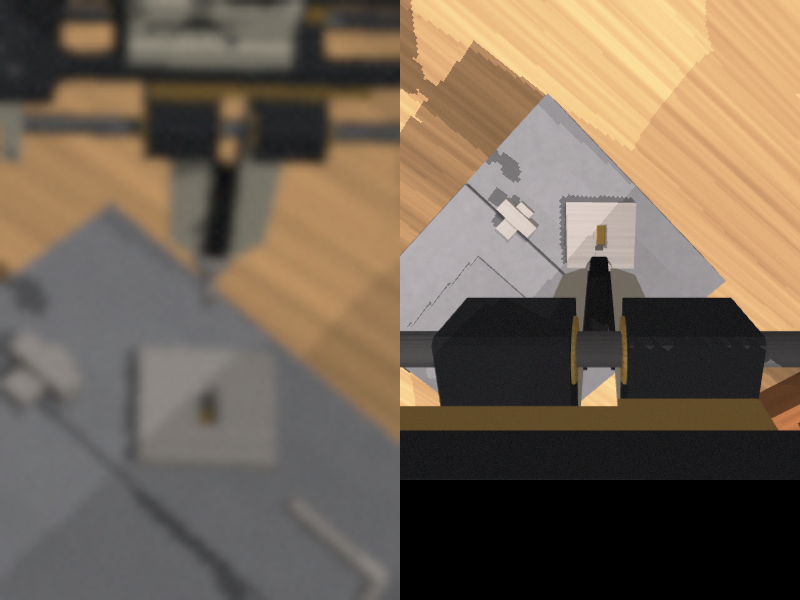

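The slot sits at wrist (320,236) and the plate edges line up with the image axes, so the yaw is right. The plate contour should give a finer position.

Run:
```python
from h import *
c=dict(np.load("w3.npz")); im=cv2.imread("pics/w3.png"); x0,y0=270,190;
cr=cv2.resize(im[y0:y0+90,x0:x0+100],None,fx=6,fy=6,interpolation=cv2.INTER_CUBIC)
s=cv2.imread("pics/s3.png"); cs=cv2.resize(s[222:256,335:377],None,fx=6,fy=6,interpolation=cv2.INTER_CUBIC)
out=np.zeros((540,800,3),np.uint8); out[:,:600]=cr; out[:204,600:]=cs[:,26:226]; 
t=cv2.imread("pics/t3.png"); 
cv2.imwrite("pics/c4.png",out)
L=np.array([.4725,.0135,.096])
for nm,img,ci in(("wrist",im,c),("scene",s,None),("top0",cv2.imread("pics/top0.png"),None)):
    n=nm.rstrip("0"); u=proj(n,L,ci)
    h=cv2.cvtColor(img,cv2.COLOR_BGR2HSV); r=12 if nm!="wrist" else 22
    sub=h[int(u[1])-r:int(u[1])+r,int(u[0])-r:int(u[0])+r]
    m=((sub[...,1]>90)&(sub[...,0]>10)&(sub[...,0]<35)&(sub[...,2]>50)).astype(np.uint8)
    k,l,stt,ce=cv2.connectedComponentsWithStats(m); 
    for i in range(1,k):
        if stt[i,4]>4:
            q=ce[i]+[int(u[0])-r,int(u[1])-r]; print(nm,q,stt[i],onz(n,q,.096,ci))
```

```text
wrist [320.24691358 234.85185185] [ 17  13   9  20 162] [0.47317183 0.01304283 0.096     ]
top0 [316.44444444 269.11111111] [ 9 10  6  6 18] [0.47362882 0.01581829 0.096     ]
```

View pics/c4.png

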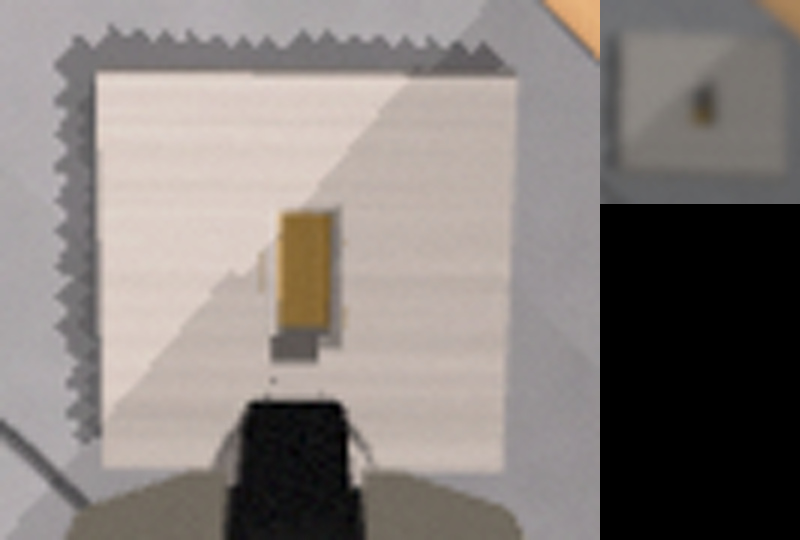

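Run:
```python
from h import *
c=dict(np.load("w3.npz")); p=np.array([.4714,.0121,.2172]); y=np.radians(129.13)
R=np.array([[np.cos(y),np.sin(y),0],[np.sin(y),-np.cos(y),0],[0,0,-1]])
cp=lambda P:(proj("",P,c)-[270,190])*6
for z in(-.0148,.0132):
    for x in(-.0045,.0045): print("head",x,z,cp(p+R@[x,-.015,z]))
for k in(-15,15): print("head far/near y",cp(p+R@[0,k/1000,-.0148]))
print("collar edge",cp(p+R@[-.008,0,.0262]),cp(p+R@[.008,0,.0262]))
f=lambda x,yy:(270+x/6,190+yy/6)
pl=[onz("",f(*q),.096,c) for q in[(97,72),(517,77),(503,470),(103,468)]]
print("plate",np.mean(pl,0)); 
for i in range(4):
    d=pl[(i+1)%4]-pl[i]; print(np.degrees(np.arctan2(d[1],d[0]))%90,np.linalg.norm(d))
S=onz("",f(309,272),.096,c); print("slot",S)
for q in (S,np.mean(pl,0)): print("dp tool",(R.T@(q-p)*1000).round(2))
```

```text
head -0.0045 -0.0148 [253.14492647 534.77563165]
head 0.0045 -0.0148 [374.91024649 534.81606445]
head -0.0045 0.0132 [259.36624305 409.02853345]
head 0.0045 0.0132 [362.38003582 409.05795545]
head far/near y [314.02621751 534.7958476 ]
head far/near y [312.89789579 892.98354348]
collar edge [225.64922797 512.32197567] [393.04632076 512.37617309]
plate [0.47376221 0.01416344 0.096     ]
38.450341049116616 0.057897745292753315
38.80353876052985 0.05776841501686121
38.84342051120807 0.058178132081612884
38.52627839629659 0.0581664982278945
slot [0.47282862 0.0141362  0.096     ]
dp tool [  0.68   2.39 121.2 ]
dp tool [1.100e-01 3.130e+00 1.212e+02]
```

Emit:
{"method": "send_rows", "body": {
  "targets": [
    {"dp": [2, 3.2, 20], "delta_rot": [0, 0, 0.006], "gripper": 0},
    {"dp": [0, 0, 20], "delta_rot": [0, 0, 0], "gripper": 0},
    {"dp": [0, 0, 15], "delta_rot": [0, 0, 0], "gripper": 0},
    {"dp": [0, 0, 3], "delta_rot": [0, 0, 0], "gripper": 0},
    {"dp": [0, 0, 0], "delta_rot": [0, 0, 0], "gripper": 0},
    {"dp": [0, 0, 0], "delta_rot": [0, 0, 0], "gripper": 0},
    {"dp": [0, 0, 0], "delta_rot": [0, 0, 0], "gripper": 0},
    {"dp": [0, 0, 0], "delta_rot": [0, 0, 0], "gripper": 0}
  ]
}}

```text
clock: 7.35
tcp_pos: [0.4734, 0.0169, 0.1599]
orientation: [[-0.623, 0.782, 0.0], [0.782, 0.623, -0.0], [-0.0, 0.0, -1.0]]
force: [1.0, -0.0, -1.7]
gripper_width: 0.0088
```

Run:
```python
from h import *
p,R=st(); c=bot.camera_info("wrist"); im=bot.grab_frame("wrist")[:,:,::-1]
np.savez("w5.npz",p=p,R=R,**{k:np.array(v) for k,v in c.items()}); cv2.imwrite("pics/w5.png",im)
s=bot.grab_frame("scene")[:,:,::-1]; cv2.imwrite("pics/s5.png",s); cv2.imwrite("pics/t5.png",bot.grab_frame("top")[:,:,::-1])
out=np.zeros((600,800,3),np.uint8)
out[:480,:560]=cv2.resize(im[180:300,250:390],None,fx=4,fy=4,interpolation=cv2.INTER_CUBIC)
u=proj("scene",(.4725,.015,.11)).astype(int); print("scene org",u-[20,30])
out[:360,560:]=cv2.resize(s[u[1]-30:u[1]+30,u[0]-20:u[0]+20],None,fx=6,fy=6,interpolation=cv2.INTER_CUBIC)
cv2.imwrite("pics/c5.png",out)
K=p+R@[0,0,.0557]; print("bit scene",proj("scene",K),"slot",proj("scene",(.4726,.0158,.096)))
```

```text
t 7.35 p [0.4734 0.0169 0.1599] z [ 0. -0. -1.] yaw 128.54 q [  -1.   -17.7  111.9   -0.    85.7 -129.6] F [ 1.  -0.  -1.7] M [ 0.12 -0.13 -0.  ] w 0.0088
scene org [336 204]
bit scene [356.32095798 237.13951046] slot [355.89834205 238.84545862]
```

View pics/c5.png

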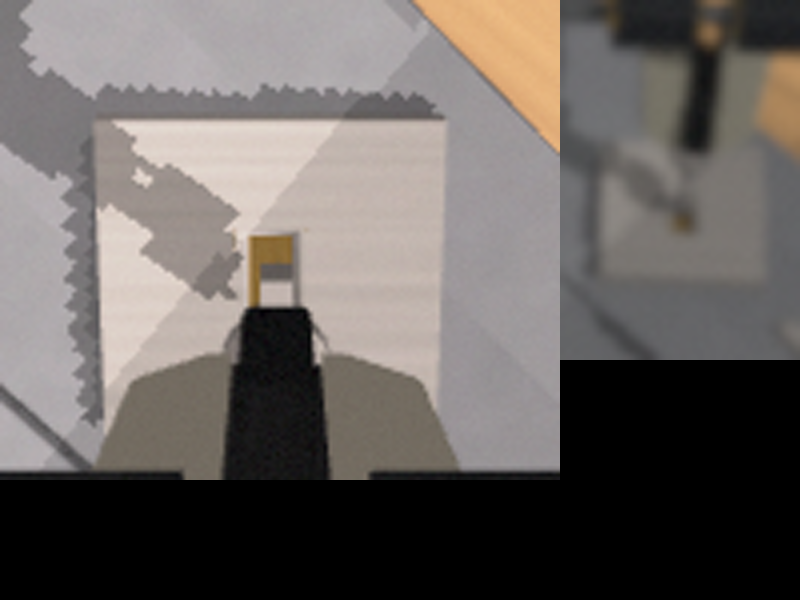

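The bit shows at crop x 260–297, just above the slot at x 248–299. I'll read the row profiles for exact edges.

Run:
```python
from h import *
d=np.load("w5.npz"); p,R=d["p"],d["R"]; c={k:d[k] for k in("camera_matrix","xyz","attitude")}
im=cv2.imread("pics/w5.png").astype(int)
for v in(240,242,244,248,250,253): print(v,[tuple(im[v,x]) for x in range(309,327)])
print("col",[ (v,tuple(im[v,318]),tuple(im[v,322])) for v in range(235,259)])
T=lambda uv,z:(R.T@(onz("",uv,z,c)-p)*1000).round(2)
zb=p[2]-.0557
print("zb",zb,"bit end",T((319.5,246),zb),"slot end",T((319,238.6),.096))
for z in(.096,zb): print([T((u,244),z)[0] for u in(310,312,314,316,324,326)])
print("pred",proj("",p+R@[-.0025,-.008,.0557],c),proj("",p+R@[.0025,-.008,.0557],c),proj("",p+R@[0,-.008,.0437],c))
f=lambda x,y:(250+x/4,180+y/4)
print("plate top edge mid",T(f(270,119),.096),"left/right @250",T(f(98,250),.096),T(f(443,250),.096))
```

```text
240 [(np.int64(175), np.int64(184), np.int64(198)), (np.int64(183), np.int64(191), np.int64(206)), (np.int64(189), np.int64(197), np.int64(212)), (np.int64(105), np.int64(147), np.int64(179)), (np.int64(55), np.int64(105), np.int64(135)), (np.int64(55), np.int64(107), np.int64(139)), (np.int64(55), np.int64(106), np.int64(138)), (np.int64(53), np.int64(107), np.int64(139)), (np.int64(54), np.int64(104), np.int64(137)), (np.int64(52), np.int64(103), np.int64(136)), (np.int64(56), np.int64(106), np.int64(139)), (np.int64(55), np.int64(107), np.int64(137)), (np.int64(53), np.int64(106), np.int64(138)), (np.int64(53), np.int64(101), np.int64(133)), (np.int64(109), np.int64(117), np.int64(130)), (np.int64(133), np.int64(138), np.int64(148)), (np.int64(164), np.int64(172), np.int64(183)), (np.int64(177), np.int64(184), np.int64(195))]
242 [(np.int64(168), np.int64(175), np.int64(190)), (np.int64(180), np.int64(186), np.int64(201)), (np.int64(188), np.int64(196), np.int64(209)), (np.int64(106), np.int64(146), np.int64(177)), (np.int64(56), np.int64(106), np.int64(137)), (np.int64(58), np.in
[... 6126 characters left out ...]
t64(142))), (257, (np.int64(21), np.int64(23), np.int64(21)), (np.int64(17), np.int64(16), np.int64(17))), (258, (np.int64(20), np.int64(17), np.int64(20)), (np.int64(20), np.int64(15), np.int64(13)))]
zb 0.10423982018238565 bit end [-1.1  -8.46 55.7 ] slot end [ -1.43 -11.12  63.94]
[np.float64(-7.52), np.float64(-6.17), np.float64(-4.81), np.float64(-3.46), np.float64(1.95), np.float64(3.31)]
[np.float64(-7.29), np.float64(-5.98), np.float64(-4.68), np.float64(-3.38), np.float64(1.82), np.float64(3.13)]
pred [317.35708334 246.67761284] [325.02371788 246.68051283] [321.30964239 252.49378511]
plate top edge mid [ -2.42 -30.86  63.93] left/right @250 [-31.5   -8.36  63.95] [26.77 -8.39 63.93]
```

Against the slot, the bit should move about −0.7 mm in tool x and −1.5 mm in tool y. I'll shift that much and start in gently.

Emit:
{"method": "send_rows", "body": {
  "targets": [
    {"dp": [-0.7, -1.5, 0], "delta_rot": [0, 0, 0], "gripper": 0},
    {"dp": [0, 0, 0], "delta_rot": [0, 0, 0], "gripper": 0},
    {"dp": [0, 0, 3], "delta_rot": [0, 0, 0], "gripper": 0},
    {"dp": [0, 0, 3], "delta_rot": [0, 0, 0], "gripper": 0},
    {"dp": [0, 0, 3], "delta_rot": [0, 0, 0], "gripper": 0},
    {"dp": [0, 0, 2], "delta_rot": [0, 0, 0], "gripper": 0},
    {"dp": [0, 0, 0], "delta_rot": [0, 0, 0], "gripper": 0},
    {"dp": [0, 0, 0], "delta_rot": [0, 0, 0], "gripper": 0}
  ]
}}

```text
clock: 8.5
tcp_pos: [0.4726, 0.0155, 0.1487]
orientation: [[-0.623, 0.782, 0.0], [0.782, 0.623, 0.0], [-0.0, 0.0, -1.0]]
force: [0.2, 0.9, -2.0]
gripper_width: 0.0087
```

```bash
python3 -c "
from h import *
st()"
```

```text
t 8.50 p [0.4726 0.0155 0.1487] z [ 0.  0. -1.] yaw 128.54 q [  -1.2  -17.4  112.8    0.    84.6 -129.8] F [ 0.2  0.9 -2. ] M [ 0.28 -0.28 -0.03] w 0.0087
```

Emit:
{"method": "send_rows", "body": {
  "targets": [
    {"dp": [0, 0, 4], "delta_rot": [0, 0, 0], "gripper": 0},
    {"dp": [0, 0, 4], "delta_rot": [0, 0, 0], "gripper": 0},
    {"dp": [0, 0, 4], "delta_rot": [0, 0, 0], "gripper": 0},
    {"dp": [0, 0, 4], "delta_rot": [0, 0, 0], "gripper": 0},
    {"dp": [0, 0, 3], "delta_rot": [0, 0, 0], "gripper": 0},
    {"dp": [0, 0, 1], "delta_rot": [0, 0, 0], "gripper": 0},
    {"dp": [0, 0, 0], "delta_rot": [0, 0, 0], "gripper": 0},
    {"dp": [0, 0, 0], "delta_rot": [0, 0, 0], "gripper": 0}
  ]
}}

```text
clock: 9.5
tcp_pos: [0.4725, 0.0155, 0.1287]
orientation: [[-0.623, 0.782, -0.0], [0.782, 0.623, 0.0], [0.0, -0.0, -1.0]]
force: [0.8, -0.1, -0.6]
gripper_width: 0.0086
```

```bash
python3 -c "
from h import *
st()"
```

```text
t 9.50 p [0.4725 0.0155 0.1287] z [-0.  0. -1.] yaw 128.55 q [  -1.2  -16.7  114.2    0.    82.6 -129.8] F [ 0.8 -0.1 -0.6] M [ 0.02 -0.14  0.05] w 0.0086
```

Emit:
{"method": "send_rows", "body": {
  "targets": [
    {"dp": [0, 0, 1], "delta_rot": [0, 0, 0], "gripper": 0},
    {"dp": [0, 0, 0.7], "delta_rot": [0, 0, 0], "gripper": 0},
    {"dp": [0, 0, 0.5], "delta_rot": [0, 0, 0], "gripper": 0},
    {"dp": [0, 0, 0.3], "delta_rot": [0, 0, 0], "gripper": 0},
    {"dp": [0, 0, 0], "delta_rot": [0, 0, 0], "gripper": 0},
    {"dp": [0, 0, 0], "delta_rot": [0, 0, 0], "gripper": 0},
    {"dp": [0, 0, 0], "delta_rot": [0, 0, 0], "gripper": 0},
    {"dp": [0, 0, 0], "delta_rot": [0, 0, 0], "gripper": 0}
  ]
}}

```text
clock: 10.5
tcp_pos: [0.4727, 0.0155, 0.1267]
orientation: [[-0.623, 0.782, 0.0], [0.782, 0.623, 0.0], [-0.0, 0.0, -1.0]]
force: [-2.3, 0.3, 5.5]
gripper_width: 0.009
```

Emit:
{"method": "send_rows", "body": {
  "newtons": 45,
  "targets": [
    {"dp": [0, 0, 0], "delta_rot": [0, 0, 0.1], "gripper": 0},
    {"dp": [0, 0, 0], "delta_rot": [0, 0, 0.15], "gripper": 0},
    {"dp": [0, 0, 0], "delta_rot": [0, 0, 0.15], "gripper": 0},
    {"dp": [0, 0, 0], "delta_rot": [0, 0, 0.15], "gripper": 0},
    {"dp": [0, 0, 0], "delta_rot": [0, 0, 0.15], "gripper": 0},
    {"dp": [0, 0, 0], "delta_rot": [0, 0, 0.15], "gripper": 0},
    {"dp": [0, 0, 0], "delta_rot": [0, 0, 0.15], "gripper": 0},
    {"dp": [0, 0, 0], "delta_rot": [0, 0, 0.15], "gripper": 0}
  ]
}}

```text
clock: 11.5
tcp_pos: [0.4729, 0.0148, 0.1267]
orientation: [[0.464, 0.886, 0.001], [0.886, -0.464, -0.002], [-0.001, 0.002, -1.0]]
force: [-1.1, -6.7, 4.9]
gripper_width: 0.0089
```

```bash
python3 -c "
from h import *
st()"
```

```text
t 11.50 p [0.4729 0.0148 0.1267] z [ 0.001 -0.002 -1.   ] yaw 62.36 q [-1.200e+00 -1.670e+01  1.143e+02 -1.000e-01  8.230e+01 -6.360e+01] F [-1.1 -6.7  4.9] M [-1.44 -0.01  0.08] w 0.0089
```

Emit:
{"method": "send_rows", "body": {
  "targets": [
    {"dp": [0, 0, 0], "delta_rot": [0, 0, 0.03], "gripper": 0},
    {"dp": [0, 0, 0], "delta_rot": [0, 0, 0.03], "gripper": 0},
    {"dp": [0, 0, 0], "delta_rot": [0, 0, 0.03], "gripper": 0},
    {"dp": [0, 0, 0], "delta_rot": [0, 0, 0.03], "gripper": 0},
    {"dp": [0, 0, 0], "delta_rot": [0, 0, 0], "gripper": 0},
    {"dp": [0, 0, 0], "delta_rot": [0, 0, 0], "gripper": 0},
    {"dp": [0, 0, 0], "delta_rot": [0, 0, 0], "gripper": 0},
    {"dp": [0, 0, 0], "delta_rot": [0, 0, 0], "gripper": 0}
  ]
}}

```text
clock: 12.5
tcp_pos: [0.4729, 0.0147, 0.1267]
orientation: [[0.563, 0.827, 0.001], [0.827, -0.563, -0.002], [-0.001, 0.002, -1.0]]
force: [-0.8, -7.6, 4.5]
gripper_width: 0.0088
```

Run:
```python
from h import *
st()
s=bot.grab_frame("scene")[:,:,::-1]; t=bot.grab_frame("top")[:,:,::-1]
cv2.imwrite("pics/s6.png",s)
out=np.zeros((400,800,3),np.uint8)
out[:,:500]=cv2.resize(s[190:350,220:420],(500,400)); out[:,500:]=cv2.resize(t[160:320,260:380],(300,400)); cv2.imwrite("pics/c6.png",out)
```

```text
t 12.50 p [0.4729 0.0147 0.1267] z [ 0.001 -0.002 -1.   ] yaw 55.77 q [-1.200e+00 -1.670e+01  1.143e+02 -1.000e-01  8.230e+01 -5.700e+01] F [-0.8 -7.6  4.5] M [-1.4  -0.06  0.07] w 0.0088
```

View pics/c6.png

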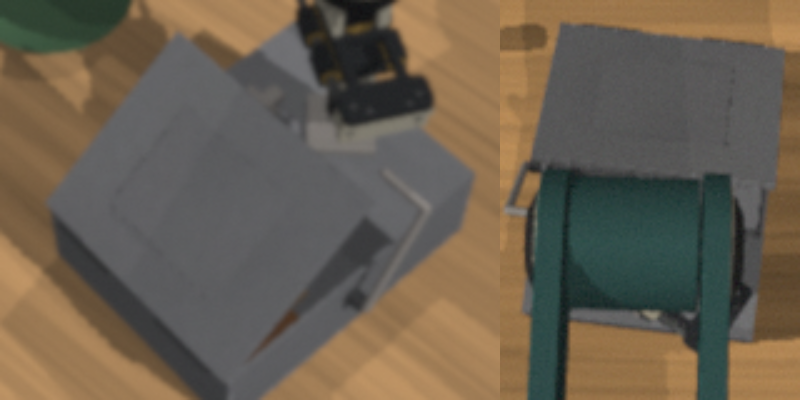

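The lid is up: in the scene crop its front edge is clear of the deck. I've turned 1.27 rad, so with the play in the bit I'll go a little further to be sure of the stop.

Emit:
{"method": "send_rows", "body": {
  "targets": [
    {"dp": [0, 0, 0], "delta_rot": [0, 0, 0.03], "gripper": 0},
    {"dp": [0, 0, 0], "delta_rot": [0, 0, 0.03], "gripper": 0},
    {"dp": [0, 0, 0], "delta_rot": [0, 0, 0.03], "gripper": 0},
    {"dp": [0, 0, 0], "delta_rot": [0, 0, 0.02], "gripper": 0},
    {"dp": [0, 0, 0], "delta_rot": [0, 0, 0], "gripper": 0},
    {"dp": [0, 0, 0], "delta_rot": [0, 0, 0], "gripper": 0},
    {"dp": [0, 0, 0], "delta_rot": [0, 0, 0], "gripper": 0},
    {"dp": [0, 0, 0], "delta_rot": [0, 0, 0], "gripper": 0}
  ]
}}

```text
clock: 13.6
tcp_pos: [0.4729, 0.0147, 0.1267]
orientation: [[0.65, 0.76, 0.001], [0.76, -0.65, -0.002], [-0.001, 0.002, -1.0]]
force: [-1.2, -7.5, 5.2]
gripper_width: 0.0087
```

```bash
python3 -c "
from h import *
st()"
```

```text
t 13.60 p [0.4729 0.0147 0.1267] z [ 0.001 -0.002 -1.   ] yaw 49.47 q [-1.200e+00 -1.670e+01  1.143e+02 -1.000e-01  8.230e+01 -5.070e+01] F [-1.2 -7.5  5.2] M [-1.48  0.07  0.11] w 0.0087
```

Emit:
{"method": "send_rows", "body": {
  "targets": [
    {"dp": [0, 0, 0], "delta_rot": [0, 0, -0.15], "gripper": 0},
    {"dp": [0, 0, 0], "delta_rot": [0, 0, -0.18], "gripper": 0},
    {"dp": [0, 0, 0], "delta_rot": [0, 0, -0.18], "gripper": 0},
    {"dp": [0, 0, 0], "delta_rot": [0, 0, -0.18], "gripper": 0},
    {"dp": [0, 0, 0], "delta_rot": [0, 0, -0.18], "gripper": 0},
    {"dp": [0, 0, 0], "delta_rot": [0, 0, -0.18], "gripper": 0},
    {"dp": [0, 0, 0], "delta_rot": [0, 0, -0.18], "gripper": 0},
    {"dp": [0, 0, 0], "delta_rot": [0, 0, -0.15], "gripper": 0}
  ]
}}

```text
clock: 14.6
tcp_pos: [0.4731, 0.0156, 0.1267]
orientation: [[-0.627, 0.779, 0.002], [0.779, 0.627, 0.0], [-0.001, 0.001, -1.0]]
force: [1.1, 1.7, 3.0]
gripper_width: 0.0086
```

Emit:
{"method": "send_rows", "body": {
  "targets": [
    {"dp": [0, 0, 0], "delta_rot": [0, 0, -0.04], "gripper": 0},
    {"dp": [0, 0, 0], "delta_rot": [0, 0, -0.03], "gripper": 0},
    {"dp": [0, 0, 0], "delta_rot": [0, 0, -0.02], "gripper": 0},
    {"dp": [0, 0, 0], "delta_rot": [0, 0, 0], "gripper": 0},
    {"dp": [0, 0, 0], "delta_rot": [0, 0, 0], "gripper": 0},
    {"dp": [0, 0, 0], "delta_rot": [0, 0, 0], "gripper": 0},
    {"dp": [0, 0, 0], "delta_rot": [0, 0, 0], "gripper": 0},
    {"dp": [0, 0, 0], "delta_rot": [0, 0, 0], "gripper": 0}
  ]
}}

```text
clock: 15.6
tcp_pos: [0.473, 0.0156, 0.1267]
orientation: [[-0.691, 0.723, 0.001], [0.723, 0.691, 0.0], [-0.001, 0.001, -1.0]]
force: [0.9, 1.6, 5.8]
gripper_width: 0.0088
```

```bash
python3 -c "
from h import *
st()"
```

```text
t 15.60 p [0.473  0.0156 0.1267] z [ 0.001  0.    -1.   ] yaw 133.70 q [  -1.2  -16.7  114.3    0.    82.3 -134.9] F [0.9 1.6 5.8] M [ 0.36 -0.48 -0.09] w 0.0088
```

Emit:
{"method": "send_rows", "body": {
  "targets": [
    {"dp": [0, 0, 0], "delta_rot": [0, 0, 0.05], "gripper": 0},
    {"dp": [0, 0, 0], "delta_rot": [0, 0, 0.025], "gripper": 0},
    {"dp": [0, 0, -2], "delta_rot": [0, 0, 0], "gripper": 0},
    {"dp": [0, 0, -3], "delta_rot": [0, 0, 0], "gripper": 0},
    {"dp": [0, 0, -3], "delta_rot": [0, 0, 0], "gripper": 0},
    {"dp": [0, 0, -3], "delta_rot": [0, 0, 0], "gripper": 0},
    {"dp": [0, 0, 0], "delta_rot": [0, 0, 0], "gripper": 0},
    {"dp": [0, 0, 0], "delta_rot": [0, 0, 0], "gripper": 0}
  ]
}}

```text
clock: 16.6
tcp_pos: [0.4728, 0.0156, 0.1375]
orientation: [[-0.635, 0.773, 0.001], [0.773, 0.635, 0.0], [-0.0, 0.001, -1.0]]
force: [2.4, 1.4, 1.4]
gripper_width: 0.009
```

```bash
python3 -c "
from h import *
st()"
```

```text
t 16.60 p [0.4728 0.0156 0.1375] z [ 0.001  0.    -1.   ] yaw 129.41 q [  -1.2  -17.1  113.6    0.    83.4 -130.6] F [2.4 1.4 1.4] M [ 0.6  -0.61  0.05] w 0.0090
```

Emit:
{"method": "send_rows", "body": {
  "targets": [
    {"dp": [0, 0, -5], "delta_rot": [0, 0, 0], "gripper": 0},
    {"dp": [0, 0, -8], "delta_rot": [0, 0, 0], "gripper": 0},
    {"dp": [0, 0, -12], "delta_rot": [0, 0, 0], "gripper": 0},
    {"dp": [0, 0, -20], "delta_rot": [0, 0, 0], "gripper": 0},
    {"dp": [0, 0, -25], "delta_rot": [0, 0, 0], "gripper": 0},
    {"dp": [0, 0, -25], "delta_rot": [0, 0, 0], "gripper": 0},
    {"dp": [0, 0, -5], "delta_rot": [0, 0, 0], "gripper": 0},
    {"dp": [0, 0, 0], "delta_rot": [0, 0, 0], "gripper": 0}
  ]
}}

```text
clock: 17.6
tcp_pos: [0.4726, 0.0155, 0.2372]
orientation: [[-0.635, 0.773, 0.0], [0.773, 0.635, -0.0], [-0.0, 0.0, -1.0]]
force: [-0.5, -0.2, -1.0]
gripper_width: 0.0089
```

Run:
```python
from h import *
p,R=st()
def rot(a): a=np.radians(a); return np.array([[np.cos(a),np.sin(a),0],[np.sin(a),-np.cos(a),0],[0,0,-1]])
S=np.array([.4903,-.3213]); az=np.degrees(np.arctan2(S[1],S[0])); print("az",az)
# jaw (tool x) perpendicular to radial plane: yaw=az+90 -> tool y = yaw-90 = az (outward)
y0=np.degrees(np.arctan2(R[1,0],R[0,0])); yt=az+90; n=8; dy=(yt-y0)/n; print("yaw target",yt,"turn/row",-np.radians(dy))
tgt=np.array([*S,.22])
for i in range(n): print((rot(y0+dy*i).T@((tgt-p)/n)*1000).round(1))
```

```text
t 17.60 p [0.4726 0.0155 0.2372] z [ 0. -0. -1.] yaw 129.41 q [  -1.2  -19.3  106.    -0.    93.3 -130.6] F [-0.5 -0.2 -1. ] M [ 0.08 -0.12  0.01] w 0.0089
az -33.237349472904526
yaw target 56.762650527095474 turn/row 0.15848485299396795
[-33.9 -25.    2.1]
[-37.5 -19.3   2.1]
[-40.  -13.2   2.1]
[-41.6  -6.7   2.1]
[-42.2  -0.1   2.1]
[-41.6   6.6   2.1]
[-40.1  13.1   2.1]
[-37.5  19.2   2.1]
```

Emit:
{"method": "send_rows", "body": {
  "targets": [
    {"dp": [-34, -25, 0], "delta_rot": [0, 0, 0.158], "gripper": 0},
    {"dp": [-37.5, -19.5, 0], "delta_rot": [0, 0, 0.158], "gripper": 0},
    {"dp": [-40, -13, 2], "delta_rot": [0, 0, 0.158], "gripper": 0},
    {"dp": [-41.5, -6.5, 3], "delta_rot": [0, 0, 0.158], "gripper": 0},
    {"dp": [-42, 0, 3], "delta_rot": [0, 0, 0.159], "gripper": 0},
    {"dp": [-41.5, 6.5, 3], "delta_rot": [0, 0, 0.159], "gripper": 0},
    {"dp": [-40, 13, 3], "delta_rot": [0, 0, 0.159], "gripper": 0},
    {"dp": [-37.5, 19, 3], "delta_rot": [0, 0, 0.159], "gripper": 0}
  ]
}}

```text
clock: 18.6
tcp_pos: [0.4901, -0.3219, 0.2187]
orientation: [[0.553, 0.833, -0.001], [0.833, -0.553, 0.001], [0.0, -0.002, -1.0]]
force: [0.4, 0.7, -0.9]
gripper_width: 0.0084
```

Emit:
{"method": "send_rows", "body": {
  "targets": [
    {"dp": [0, 0, 0], "delta_rot": [-0.15, 0, 0], "gripper": 0},
    {"dp": [0, 0, 0], "delta_rot": [-0.15, 0, 0], "gripper": 0},
    {"dp": [0, 0, 0], "delta_rot": [-0.15, 0, 0], "gripper": 0},
    {"dp": [0, 0, 0], "delta_rot": [-0.15, 0, 0], "gripper": 0},
    {"dp": [0, 0, 0], "delta_rot": [-0.15, 0, 0], "gripper": 0},
    {"dp": [0, 0, 0], "delta_rot": [-0.15, 0, 0], "gripper": 0},
    {"dp": [0, 0, 0], "delta_rot": [0, 0, 0], "gripper": 0},
    {"dp": [0, 0, 0], "delta_rot": [0, 0, 0], "gripper": 0}
  ]
}}

```text
clock: 19.6
tcp_pos: [0.4907, -0.3208, 0.2205]
orientation: [[0.548, 0.522, 0.654], [0.836, -0.342, -0.428], [-0.0, 0.782, -0.624]]
force: [0.8, -0.1, -0.4]
gripper_width: 0.0085
```

Run:
```python
from h import *
p,R=st(); print(R.round(3))
S=np.array([.4903,-.3213]); r=S/np.linalg.norm(S)
bit=R@[0,-.008,.0557]; print("bit rel",bit)
tgt=np.array([*(S-.008*r),.006-bit[2]+.005]); print("tgt",tgt,"dp tool",R.T@(tgt-p)*1000)
```

```text
t 19.60 p [ 0.4907 -0.3208  0.2205] z [ 0.654 -0.428 -0.624] yaw 56.76 q [-37.2 -33.5 127.2   5.3  35.2 -96.8] F [ 0.8 -0.1 -0.4] M [0.34 0.26 0.02] w 0.0085
[[ 0.548  0.522  0.654]
 [ 0.836 -0.342 -0.428]
 [-0.     0.782 -0.624]]
bit rel [ 0.03223687 -0.02113133 -0.04099685]
tgt [ 0.48360874 -0.31691513  0.05199685] dp tool [  -0.65359456 -136.72955159   98.78471867]
```

Emit:
{"method": "send_rows", "body": {
  "targets": [
    {"dp": [-0.6, -30, 22], "delta_rot": [0, 0, 0], "gripper": 0},
    {"dp": [0, -30, 22], "delta_rot": [0, 0, 0], "gripper": 0},
    {"dp": [0, -30, 22], "delta_rot": [0, 0, 0], "gripper": 0},
    {"dp": [0, -20, 14], "delta_rot": [0, 0, 0], "gripper": 0},
    {"dp": [0, -12, 8.5], "delta_rot": [0, 0, 0], "gripper": 0},
    {"dp": [0, -8, 5.5], "delta_rot": [0, 0, 0], "gripper": 0},
    {"dp": [0, -5, 3.5], "delta_rot": [0, 0, 0], "gripper": 0},
    {"dp": [0, 0, 0], "delta_rot": [0, 0, 0], "gripper": 0}
  ]
}}

```text
clock: 20.6
tcp_pos: [0.4841, -0.3171, 0.0539]
orientation: [[0.548, 0.52, 0.655], [0.836, -0.341, -0.429], [0.0, 0.783, -0.622]]
force: [0.5, 0.5, -0.7]
gripper_width: 0.0087
```

Run:
```python
from h import *
st(); s=bot.grab_frame("scene")[:,:,::-1]
cv2.imwrite("pics/c7.png",cv2.resize(s[120:270,150:350],(800,600),interpolation=cv2.INTER_CUBIC))
```

```text
t 20.60 p [ 0.4841 -0.3171  0.0539] z [ 0.655 -0.429 -0.622] yaw 56.76 q [ -37.4  -23.3  137.3   12.7   14.9 -104.9] F [ 0.5  0.5 -0.7] M [ 0.29  0.25 -0.04] w 0.0087
```

View pics/c7.png

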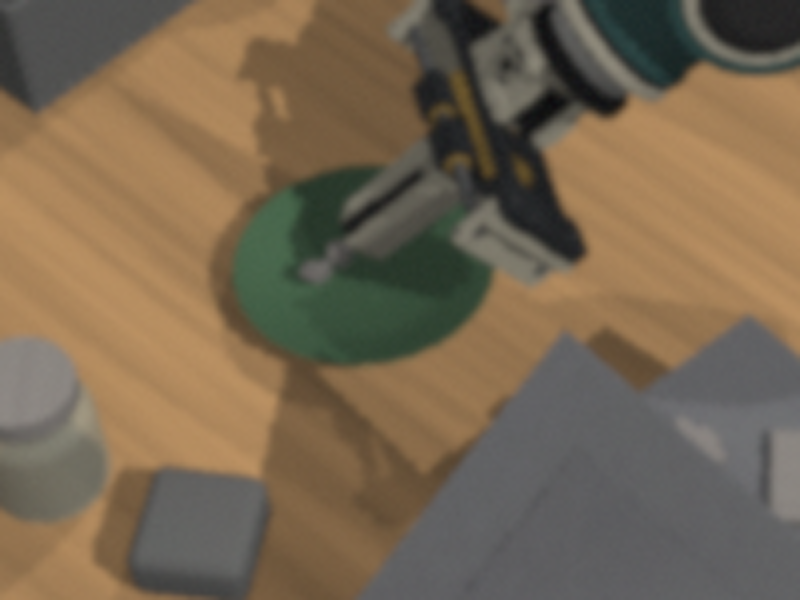

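The key is tilted over the saucer with its bit at about (318,270), inside the rim. I'll lower slightly and release.

Emit:
{"method": "send_rows", "body": {
  "targets": [
    {"dp": [0, -3, 2.5], "delta_rot": [0, 0, 0], "gripper": 0},
    {"dp": [0, 0, 0], "delta_rot": [0, 0, 0], "gripper": 0},
    {"dp": [0, 0, 0], "delta_rot": [0, 0, 0], "gripper": 40},
    {"dp": [0, 0, 0], "delta_rot": [0, 0, 0], "gripper": 40},
    {"dp": [0, 0, 0], "delta_rot": [0, 0, 0], "gripper": 40},
    {"dp": [0, 0, 0], "delta_rot": [0, 0, 0], "gripper": 40},
    {"dp": [0, 0, 0], "delta_rot": [0, 0, 0], "gripper": 40},
    {"dp": [0, 0, 0], "delta_rot": [0, 0, 0], "gripper": 40}
  ]
}}

```text
clock: 21.65
tcp_pos: [0.484, -0.3171, 0.0499]
orientation: [[0.548, 0.52, 0.655], [0.836, -0.341, -0.429], [0.0, 0.783, -0.622]]
force: [0.4, -0.9, -0.7]
gripper_width: 0.0402
```

Emit:
{"method": "send_rows", "body": {
  "targets": [
    {"dp": [0, 6, -8], "delta_rot": [0, 0, 0], "gripper": 40},
    {"dp": [0, 20, -16], "delta_rot": [0, 0, 0], "gripper": 40},
    {"dp": [0, 35, -28], "delta_rot": [0, 0, 0], "gripper": 40},
    {"dp": [0, 35, -28], "delta_rot": [0, 0, 0], "gripper": 40},
    {"dp": [0, 35, -28], "delta_rot": [0, 0, 0], "gripper": 40},
    {"dp": [0, 0, 0], "delta_rot": [0.15, 0, 0], "gripper": 0},
    {"dp": [0, 0, 0], "delta_rot": [0.15, 0, 0], "gripper": 0},
    {"dp": [0, 0, 0], "delta_rot": [0.15, 0, 0], "gripper": 0}
  ]
}}

```text
clock: 22.65
tcp_pos: [0.4809, -0.3153, 0.2214]
orientation: [[0.549, 0.754, 0.361], [0.836, -0.495, -0.238], [-0.001, 0.432, -0.902]]
force: [-0.7, 0.2, -0.3]
gripper_width: 0.0145
```

Emit:
{"method": "send_rows", "body": {
  "targets": [
    {"dp": [0, 0, 0], "delta_rot": [0.15, 0, 0], "gripper": 0},
    {"dp": [0, 0, 0], "delta_rot": [0.15, 0, 0], "gripper": 0},
    {"dp": [0, 0, 0], "delta_rot": [0.15, 0, 0], "gripper": 0},
    {"dp": [0, 0, -20], "delta_rot": [0, 0, 0], "gripper": 0},
    {"dp": [0, 0, -20], "delta_rot": [0, 0, 0], "gripper": 0},
    {"dp": [0, 0, 0], "delta_rot": [0, 0, 0], "gripper": 0},
    {"dp": [0, 0, 0], "delta_rot": [0, 0, 0], "gripper": 0},
    {"dp": [0, 0, 0], "delta_rot": [0, 0, 0], "gripper": 0}
  ]
}}

```text
clock: 23.65
tcp_pos: [0.481, -0.3151, 0.2593]
orientation: [[0.548, 0.836, 0.0], [0.836, -0.548, -0.0], [-0.0, 0.0, -1.0]]
force: [-0.1, 0.6, -0.5]
gripper_width: 0.0005
```

Run:
```python
from h import *
p,R=st(); s=bot.grab_frame("scene")[:,:,::-1]; cv2.imwrite("pics/s8.png",s)
out=np.zeros((600,800,3),np.uint8)
out[:320,:400]=cv2.resize(s[140:220,190:290],(400,320),interpolation=cv2.INTER_CUBIC)
out[:480,400:]=cv2.resize(s[230:326,320:400],(400,480),interpolation=cv2.INTER_CUBIC)
cv2.imwrite("pics/c8.png",out)
```

```text
t 23.65 p [ 0.481  -0.3151  0.2593] z [ 0. -0. -1.] yaw 56.75 q [-35.8  -6.2  93.   -0.   93.2 -92.5] F [-0.1  0.6 -0.5] M [-0.01 -0.15  0.06] w 0.0005
```

View pics/c8.png

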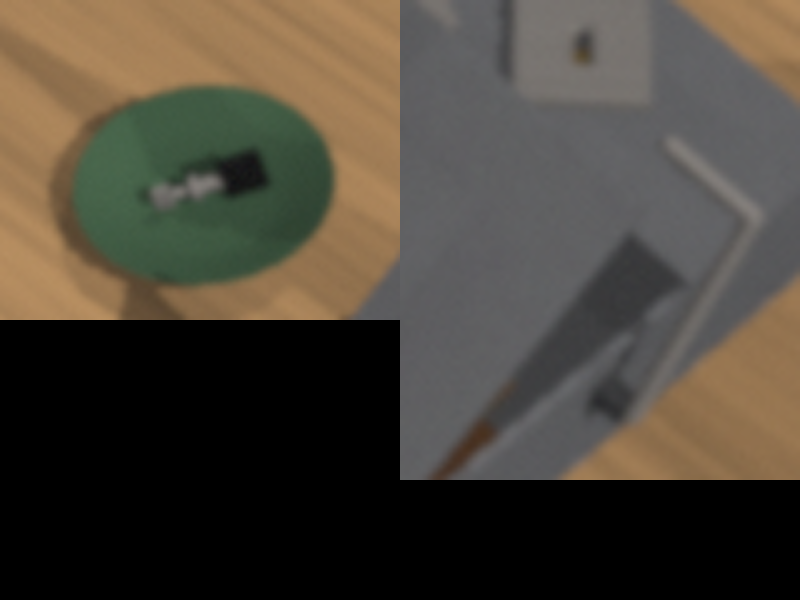

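The key lies in the saucer, and the keyway is empty and home. The stay's elbow is at scene (391,273). I'll work out the push from there.

Run:
```python
from h import *
p,R=st()
a=np.radians(-6.2); B=np.array([[np.cos(a),-np.sin(a),0],[np.sin(a),np.cos(a),0],[0,0,1]])
L=np.array([.4727,.0155,0]); c=L-B@[-.09,0,0]; print("box",c)
def el(n,uv):
    o,d=ray(n,uv); P=c+B@[.005,.128,.06]; q=o+d*(B[:,1]@(P-o))/(B[:,1]@d); l=B.T@(q-c)
    print(n,"elbow box",l.round(4),"world",q.round(4),"len",np.hypot(l[0]-.005,l[2]-.06),"ang",np.arctan2(l[2]-.06,.005-l[0])-.7)
el("scene",(391.2,273)); el("top",(263.5,244.5))
w=lambda x,y,z:c+B@[x,y,z]
tg=w(-.100,.131,.26); print("approach",tg)
y0=np.degrees(np.arctan2(R[1,0],R[0,0])); n=8; dy=(-6.2-y0)/n; print("turn",-np.radians(dy))
rot=lambda a:np.array([[np.cos(a),np.sin(a),0],[np.sin(a),-np.cos(a),0],[0,0,-1]])
for i in range(n): print((rot(np.radians(y0+dy*i)).T@((tg-p)/n)*1000).round(1))
for ph in np.arange(1.0,1.65,.1): print("ph %.1f"%(ph-.7),"elbow x,z",(5-107*np.cos(ph)).round(1),(60+107*np.sin(ph)).round(1))
print(w(-.0165,.131,.17))
```

```text
t 23.70 p [ 0.4811 -0.3152  0.2592] z [-0.  0. -1.] yaw 56.75 q [-35.8  -6.2  93.   -0.   93.2 -92.5] F [ 0.6 -0.4 -0.3] M [-0.02 -0.16 -0.  ] w 0.0003
box [0.56217359 0.00578006 0.        ]
scene elbow box [-0.0535  0.128   0.1503] world [0.5229 0.1388 0.1503] len 0.10758141191655901 ang 0.2964000221889387
top elbow box [-0.0492  0.128   0.1322] world [0.527  0.1383 0.1322] len 0.09030891116949918 ang 0.22652009675331386
approach [0.47690641 0.14681377 0.26      ]
turn 0.13734126538148
[ 48.  -32.1  -0.1]
[ 43.2 -38.4  -0.1]
[ 37.5 -43.9  -0.1]
[ 31.1 -48.6  -0.1]
[ 24.2 -52.4  -0.1]
[ 16.8 -55.3  -0.1]
[  9.1 -57.   -0.1]
[  1.2 -57.7  -0.1]
ph 0.3 elbow x,z -52.8 150.0
ph 0.4 elbow x,z -43.5 155.4
ph 0.5 elbow x,z -33.8 159.7
ph 0.6 elbow x,z -23.6 163.1
ph 0.7 elbow x,z -13.2 165.4
ph 0.8 elbow x,z -2.6 166.7
ph 0.9 elbow x,z 8.1 167.0
[0.55991801 0.13779582 0.17      ]
```

Emit:
{"method": "send_rows", "body": {
  "targets": [
    {"dp": [48, -32, 0], "delta_rot": [0, 0, 0.137], "gripper": 0},
    {"dp": [43, -38.5, 0], "delta_rot": [0, 0, 0.137], "gripper": 0},
    {"dp": [37.5, -44, 0], "delta_rot": [0, 0, 0.137], "gripper": 0},
    {"dp": [31, -48.5, 0], "delta_rot": [0, 0, 0.137], "gripper": 0},
    {"dp": [24, -52.5, 0], "delta_rot": [0, 0, 0.137], "gripper": 0},
    {"dp": [17, -55.5, 0], "delta_rot": [0, 0, 0.138], "gripper": 0},
    {"dp": [9, -57, 0], "delta_rot": [0, 0, 0.138], "gripper": 0},
    {"dp": [1, -58, 0], "delta_rot": [0, 0, 0.138], "gripper": 0}
  ]
}}

```text
clock: 24.7
tcp_pos: [0.4758, 0.1487, 0.2594]
orientation: [[0.994, -0.113, 0.0], [-0.113, -0.994, -0.0], [0.0, -0.0, -1.0]]
force: [0.5, -0.4, 0.6]
gripper_width: 0.0005
```

Emit:
{"method": "send_rows", "body": {
  "targets": [
    {"dp": [0, 0, 30], "delta_rot": [0, 0, 0], "gripper": 0},
    {"dp": [0, 0, 35], "delta_rot": [0, 0, 0], "gripper": 0},
    {"dp": [0, 0, 25], "delta_rot": [0, 0, 0], "gripper": 0},
    {"dp": [0, 0, 15], "delta_rot": [0, 0, 0], "gripper": 0},
    {"dp": [0, 0, 0], "delta_rot": [0, 0, 0], "gripper": 0},
    {"dp": [0, 0, 0], "delta_rot": [0, 0, 0], "gripper": 0},
    {"dp": [0, 0, 0], "delta_rot": [0, 0, 0], "gripper": 0},
    {"dp": [0, 0, 0], "delta_rot": [0, 0, 0], "gripper": 0}
  ]
}}

```text
clock: 25.7
tcp_pos: [0.4765, 0.1469, 0.1552]
orientation: [[0.994, -0.108, 0.001], [-0.108, -0.994, 0.0], [0.001, -0.0, -1.0]]
force: [0.7, -0.4, 0.1]
gripper_width: 0.0003
```

```bash
cat >> h.py <<'E'
def inbox():
    a=np.radians(-6.2); B=np.array([[np.cos(a),-np.sin(a),0],[np.sin(a),np.cos(a),0],[0,0,1]])
    p,R=st(); print("box mm",(B.T@(p-[.56217,.00578,0])*1000).round(1))
E
python3 -c "
from h import *
inbox()"
```

```text
t 25.70 p [0.4765 0.1469 0.1552] z [ 0.001  0.    -1.   ] yaw -6.21 q [ 14.2 -14.1 109.5   0.   84.5  20.4] F [ 0.7 -0.4  0.1] M [-0.02 -0.09 -0.11] w 0.0003
box mm [-100.4  131.1  155.2]
```

Emit:
{"method": "send_rows", "body": {
  "targets": [
    {"dp": [10, 0, 0], "delta_rot": [0, 0, 0], "gripper": 0},
    {"dp": [10, 0, 0], "delta_rot": [0, 0, 0], "gripper": 0},
    {"dp": [7, 0, -3], "delta_rot": [0, 0, 0], "gripper": 0},
    {"dp": [7, 0, -3], "delta_rot": [0, 0, 0], "gripper": 0},
    {"dp": [7, 0, -3], "delta_rot": [0, 0, 0], "gripper": 0},
    {"dp": [7, 0, -3], "delta_rot": [0, 0, 0], "gripper": 0},
    {"dp": [7, 0, -1], "delta_rot": [0, 0, 0], "gripper": 0},
    {"dp": [0, 0, 0], "delta_rot": [0, 0, 0], "gripper": 0}
  ]
}}

```text
clock: 26.7
tcp_pos: [0.5321, 0.1409, 0.1706]
orientation: [[0.994, -0.108, 0.003], [-0.108, -0.994, 0.0], [0.003, -0.001, -1.0]]
force: [-8.4, -2.2, 22.3]
gripper_width: 0.001
```

Run:
```python
from h import *
inbox()
s=bot.grab_frame("scene")[:,:,::-1]; cv2.imwrite("pics/s9.png",s)
```

```text
t 26.70 p [0.5321 0.1409 0.1706] z [ 0.003  0.    -1.   ] yaw -6.22 q [ 12.2  -7.8 102.7  -0.   84.9  18.4] F [-8.4 -2.2 22.3] M [-0.58  1.03 -0.1 ] w 0.0010
box mm [-44.5 131.1 170.6]
```

The force reads +22 N in z, so the fingertips have ridden up onto the rod. I'll back off and push with the tips about 20 mm below the elbow.

Emit:
{"method": "send_rows", "body": {
  "targets": [
    {"dp": [0, 0, -12], "delta_rot": [0, 0, 0], "gripper": 0},
    {"dp": [-15, 0, -8], "delta_rot": [0, 0, 0], "gripper": 0},
    {"dp": [-25, 0, 0], "delta_rot": [0, 0, 0], "gripper": 0},
    {"dp": [-15, 0, 10], "delta_rot": [0, 0, 0], "gripper": 0},
    {"dp": [0, 0, 20], "delta_rot": [0, 0, 0], "gripper": 0},
    {"dp": [0, 0, 16], "delta_rot": [0, 0, 0], "gripper": 0},
    {"dp": [0, 0, 0], "delta_rot": [0, 0, 0], "gripper": 0},
    {"dp": [0, 0, 0], "delta_rot": [0, 0, 0], "gripper": 0}
  ]
}}

```text
clock: 27.75
tcp_pos: [0.4767, 0.1468, 0.1418]
orientation: [[0.994, -0.108, -0.0], [-0.108, -0.994, -0.0], [-0.0, 0.0, -1.0]]
force: [0.2, 0.1, 0.1]
gripper_width: 0.0008
```

Run:
```python
from h import *
inbox()
s=bot.grab_frame("scene")[:,:,::-1]; cv2.imwrite("pics/s10.png",s)
a=np.radians(-6.2); B=np.array([[np.cos(a),-np.sin(a),0],[np.sin(a),np.cos(a),0],[0,0,1]]);c=np.array([.56217,.00578,0])
# score: mean brightness along predicted rod hook vs angle
g8=cv2.cvtColor(cv2.imread("pics/s8.png"),6).astype(float); g=cv2.cvtColor(s,6).astype(float)
for im,n in((g8,"before"),(g,"now")):
  r=[]
  for th in np.arange(.1,.95,.05):
    ph=.7+th; e=c+B@[.005-.107*np.cos(ph),.128,.06+.107*np.sin(ph)]; f=e-B@[0,.045,0]
    pts=np.array([proj("scene",e+(f-e)*k+np.array([0,0,.003])) for k in np.linspace(.1,.95,15)],np.float32)
    v=cv2.remap(im.astype(np.float32),pts[None,:,0],pts[None,:,1],1).mean(); r.append((round(th,2),round(float(v))))
  print(n,r)
```

```text
t 27.75 p [0.4767 0.1468 0.1418] z [-0. -0. -1.] yaw -6.23 q [ 14.2 -13.6 110.4   0.   83.2  20.4] F [0.2 0.1 0.1] M [-0.07 -0.06  0.08] w 0.0008
box mm [-100.2  131.   141.8]
before [(np.float64(0.1), 98), (np.float64(0.15), 98), (np.float64(0.2), 100), (np.float64(0.25), 110), (np.float64(0.3), 122), (np.float64(0.35), 113), (np.float64(0.4), 93), (np.float64(0.45), 95), (np.float64(0.5), 98), (np.float64(0.55), 99), (np.float64(0.6), 99), (np.float64(0.65), 98), (np.float64(0.7), 97), (np.float64(0.75), 96), (np.float64(0.8), 88), (np.float64(0.85), 80), (np.float64(0.9), 81)]
now [(np.float64(0.1), 31), (np.float64(0.15), 37), (np.float64(0.2), 54), (np.float64(0.25), 72), (np.float64(0.3), 81), (np.float64(0.35), 81), (np.float64(0.4), 79), (np.float64(0.45), 83), (np.float64(0.5), 99), (np.float64(0.55), 101), (np.float64(0.6), 92), (np.float64(0.65), 94), (np.float64(0.7), 86), (np.float64(0.75), 87), (np.float64(0.8), 84), (np.float64(0.85), 79), (np.float64(0.9), 80)]
```

Emit:
{"method": "send_rows", "body": {
  "targets": [
    {"dp": [12, 0, 0], "delta_rot": [0, 0, 0], "gripper": 0},
    {"dp": [12, 0, 0], "delta_rot": [0, 0, 0], "gripper": 0},
    {"dp": [8, 0, 0], "delta_rot": [0, 0, 0], "gripper": 0},
    {"dp": [8, 0, 0], "delta_rot": [0, 0, 0], "gripper": 0},
    {"dp": [7, 0, 0], "delta_rot": [0, 0, 0], "gripper": 0},
    {"dp": [5, 0, 0], "delta_rot": [0, 0, 0], "gripper": 0},
    {"dp": [0, 0, 0], "delta_rot": [0, 0, 0], "gripper": 0},
    {"dp": [0, 0, 0], "delta_rot": [0, 0, 0], "gripper": 0}
  ]
}}

```text
clock: 28.8
tcp_pos: [0.5279, 0.1413, 0.1417]
orientation: [[0.994, -0.108, 0.0], [-0.108, -0.994, 0.0], [0.0, -0.0, -1.0]]
force: [-0.4, 0.2, 0.0]
gripper_width: 0.0007
```

```bash
python3 -c "
from h import *
inbox()"
```

```text
t 28.80 p [0.5279 0.1413 0.1417] z [ 0.  0. -1.] yaw -6.21 q [ 12.3  -7.2 104.9  -0.   82.3  18.5] F [-0.4  0.2  0. ] M [-0.08 -0.14  0.01] w 0.0007
box mm [-48.7 131.  141.7]
```

Emit:
{"method": "send_rows", "body": {
  "targets": [
    {"dp": [4, 0, 0], "delta_rot": [0, 0, 0], "gripper": 0},
    {"dp": [4, 0, 0], "delta_rot": [0, 0, 0], "gripper": 0},
    {"dp": [4, 0, 0], "delta_rot": [0, 0, 0], "gripper": 0},
    {"dp": [4, 0, -1], "delta_rot": [0, 0, 0], "gripper": 0},
    {"dp": [4, 0, -1], "delta_rot": [0, 0, 0], "gripper": 0},
    {"dp": [0, 0, 0], "delta_rot": [0, 0, 0], "gripper": 0},
    {"dp": [0, 0, 0], "delta_rot": [0, 0, 0], "gripper": 0},
    {"dp": [0, 0, 0], "delta_rot": [0, 0, 0], "gripper": 0}
  ]
}}

```text
clock: 29.8
tcp_pos: [0.5479, 0.1391, 0.1437]
orientation: [[0.994, -0.108, 0.0], [-0.108, -0.994, 0.0], [0.0, -0.0, -1.0]]
force: [0.0, -0.7, -0.5]
gripper_width: 0.0004
```

```bash
python3 -c "
from h import *
inbox()"
```

```text
t 29.80 p [0.5479 0.1391 0.1437] z [ 0.  0. -1.] yaw -6.21 q [ 11.7  -4.9 102.6   0.   82.3  17.9] F [ 0.  -0.7 -0.5] M [-0.07 -0.04 -0.01] w 0.0004
box mm [-28.6 131.  143.7]
```

```bash
cat >> h.py <<'E'
def stay(im,n="scene",show=True):
    g=cv2.cvtColor(np.ascontiguousarray(im),cv2.COLOR_BGR2GRAY).astype(np.float32)
    a=np.radians(-6.2); B=np.array([[np.cos(a),-np.sin(a),0],[np.sin(a),np.cos(a),0],[0,0,1]]);c=np.array([.56217,.00578,0])
    def con(A,Z):
        p=np.array([proj(n,A+(Z-A)*k) for k in np.linspace(.15,.95,20)]); d=p[-1]-p[0]; m=np.array([-d[1],d[0]])/np.linalg.norm(d)
        s=lambda q:float(cv2.remap(g,q[None,:,0].astype(np.float32),q[None,:,1].astype(np.float32),1).mean())
        return round(s(p)-(s(p+5*m)+s(p-5*m))/2,1)
    for th in np.arange(.2,.96,.05):
        ph=.7+th; P=c+B@[.005,.128,.06]; e=P+B@[-.107*np.cos(ph),0,.107*np.sin(ph)]
        print("%.2f"%th,"rod",con(P,e),"hook",con(e,e-B@[0,.045,0]),proj(n,e).round(0))
E
python3 - <<'E'
from h import *
s=bot.grab_frame("scene")[:,:,::-1]; cv2.imwrite("pics/s11.png",s)
for f in("s8","s10","s11"): print(f); stay(cv2.imread(f"pics/{f}.png"))
E
```

```text
s8
0.20 rod 9.1 hook 11.3 [394. 272.]
0.25 rod 11.8 hook 23.0 [392. 273.]
0.30 rod 11.4 hook 23.5 [391. 273.]
0.35 rod 8.0 hook 3.1 [390. 274.]
0.40 rod 4.1 hook -11.7 [388. 275.]
0.45 rod 0.7 hook -13.2 [386. 275.]
0.50 rod -1.1 hook -1.9 [385. 276.]
0.55 rod -1.8 hook 3.3 [383. 277.]
0.60 rod -1.4 hook 1.1 [381. 278.]
0.65 rod -0.2 hook 1.9 [379. 280.]
0.70 rod 1.2 hook 7.3 [378. 281.]
0.75 rod 1.4 hook 6.9 [376. 282.]
0.80 rod 1.2 hook -4.3 [374. 284.]
0.85 rod 0.7 hook -7.9 [372. 286.]
0.90 rod -1.8 hook -1.8 [370. 287.]
0.95 rod -4.7 hook 0.6 [368. 289.]
s10
0.20 rod -3.9 hook 7.0 [394. 272.]
0.25 rod -0.8 hook 17.5 [392. 273.]
0.30 rod 2.1 hook 16.6 [391. 273.]
0.35 rod 5.0 hook 3.3 [390. 274.]
0.40 rod 8.1 hook -6.9 [388. 275.]
0.45 rod 10.6 hook 2.7 [386. 275.]
0.50 rod 10.2 hook 17.0 [385. 276.]
0.55 rod 6.7 hook 12.8 [383. 277.]
0.60 rod 2.7 hook 4.2 [381. 278.]
0.65 rod 0.4 hook -4.4 [379. 280.]
0.70 rod -0.5 hook -0.4 [378. 281.]
0.75 rod -1.7 hook 3.4 [376. 282.]
0.80 rod -1.4 hook 0.5 [374. 284.]
0.85 rod 1.0 hook -4.3 [372. 286.]
0.90 rod 2.6 hook -1.0 [370. 287.]
0.95 rod 2.8 hook 0.6 [368. 289.]
s11
0.20 rod 3.2 hook -2.9 [394. 272.]
0.25 rod 4.4 hook 0.8 [392. 273.]
0.30 rod 3.5 hook 3.4 [391. 273.]
0.35 rod 0.9 hook -0.8 [390. 274.]
0.40 rod -2.1 hook -16.8 [388. 275.]
0.45 rod -2.9 hook -26.3 [386. 275.]
0.50 rod -1.4 hook -17.3 [385. 276.]
0.55 rod 0.6 hook 18.7 [383. 277.]
0.60 rod 4.6 hook 41.2 [381. 278.]
0.65 rod 9.8 hook 30.1 [379. 280.]
0.70 rod 12.2 hook -0.3 [378. 281.]
0.75 rod 11.8 hook -21.0 [376. 282.]
0.80 rod 11.9 hook -14.2 [374. 284.]
0.85 rod 8.3 hook -1.8 [372. 286.]
0.90 rod 1.1 hook -0.8 [370. 287.]
0.95 rod -8.0 hook 2.3 [368. 289.]
```

The stay is moving: 0.28, then 0.48, now about 0.7 rad. Its friction is under 1 N, too small to show in the force reading. I'll continue to upright.

Emit:
{"method": "send_rows", "body": {
  "targets": [
    {"dp": [4, 0, 0], "delta_rot": [0, 0, 0], "gripper": 0},
    {"dp": [4, 0, 0], "delta_rot": [0, 0, 0], "gripper": 0},
    {"dp": [4, 0, 0], "delta_rot": [0, 0, 0], "gripper": 0},
    {"dp": [3, 0, 0], "delta_rot": [0, 0, 0], "gripper": 0},
    {"dp": [2.5, 0, 0], "delta_rot": [0, 0, 0], "gripper": 0},
    {"dp": [0, 0, 0], "delta_rot": [0, 0, 0], "gripper": 0},
    {"dp": [0, 0, 0], "delta_rot": [0, 0, 0], "gripper": 0},
    {"dp": [0, 0, 0], "delta_rot": [0, 0, 0], "gripper": 0}
  ]
}}

```text
clock: 30.85
tcp_pos: [0.5652, 0.1372, 0.1436]
orientation: [[0.994, -0.108, 0.0], [-0.108, -0.994, 0.0], [0.0, -0.0, -1.0]]
force: [0.3, -0.8, -0.3]
gripper_width: 0.0007
```

Run:
```python
from h import *
inbox(); s=bot.grab_frame("scene")[:,:,::-1]; cv2.imwrite("pics/s12.png",s); stay(s)
```

```text
t 30.85 p [0.5652 0.1372 0.1436] z [ 0.  0. -1.] yaw -6.21 q [ 11.1  -2.8 100.6   0.   82.2  17.3] F [ 0.3 -0.8 -0.3] M [-0.04 -0.1   0.01] w 0.0007
box mm [-11.1 131.  143.6]
0.20 rod -5.5 hook 13.0 [394. 272.]
0.25 rod -2.1 hook 13.8 [392. 273.]
0.30 rod 1.9 hook 6.0 [391. 273.]
0.35 rod 5.3 hook -9.2 [390. 274.]
0.40 rod 8.8 hook -17.6 [388. 275.]
0.45 rod 10.4 hook -15.3 [386. 275.]
0.50 rod 9.2 hook -3.3 [385. 276.]
0.55 rod 4.4 hook 2.0 [383. 277.]
0.60 rod -1.4 hook -1.8 [381. 278.]
0.65 rod -5.8 hook -15.1 [379. 280.]
0.70 rod -6.3 hook -11.6 [378. 281.]
0.75 rod -5.7 hook 12.9 [376. 282.]
0.80 rod -2.2 hook 19.6 [374. 284.]
0.85 rod 2.4 hook 12.9 [372. 286.]
0.90 rod -2.4 hook 0.4 [370. 287.]
0.95 rod -7.1 hook -12.3 [368. 289.]
```

Emit:
{"method": "send_rows", "body": {
  "targets": [
    {"dp": [-15, 0, 0], "delta_rot": [0, 0, 0], "gripper": 0},
    {"dp": [-40, 0, 0], "delta_rot": [0, 0, 0], "gripper": 0},
    {"dp": [-60, 0, 0], "delta_rot": [0, 0, 0], "gripper": 0},
    {"dp": [-20, 0, 0], "delta_rot": [0, 0, 0], "gripper": 0},
    {"dp": [0, 0, 0], "delta_rot": [0, 0, 0], "gripper": 0},
    {"dp": [0, 0, 0], "delta_rot": [0, 0, 0], "gripper": 0},
    {"dp": [0, 0, 0], "delta_rot": [0, 0, 0], "gripper": 0},
    {"dp": [0, 0, 0], "delta_rot": [0, 0, 0], "gripper": 0}
  ]
}}

```text
clock: 31.9
tcp_pos: [0.4314, 0.1517, 0.1434]
orientation: [[0.994, -0.109, -0.001], [-0.109, -0.994, -0.0], [-0.001, 0.0, -1.0]]
force: [-0.3, -0.5, 0.0]
gripper_width: 0.0004
```

Run:
```python
from h import *
inbox(); s=bot.grab_frame("scene")[:,:,::-1]; cv2.imwrite("pics/s13.png",s); stay(s); t=bot.grab_frame("top")[:,:,::-1]; cv2.imwrite("pics/t13.png",t)
out=np.zeros((600,800,3),np.uint8)
out[:480,:400]=cv2.resize(s[230:326,320:400],(400,480),interpolation=cv2.INTER_CUBIC)
out[:300,400:]=cv2.resize(t[200:260,240:320],(400,300),interpolation=cv2.INTER_CUBIC)
out[300:540,400:720]=cv2.resize(s[140:220,190:290],(320,240)); cv2.imwrite("pics/c13.png",out)
```

```text
t 31.90 p [0.4314 0.1517 0.1434] z [-0.001 -0.    -1.   ] yaw -6.24 q [ 16.2 -19.5 114.8  -0.   84.6  22.4] F [-0.3 -0.5  0. ] M [-0.01 -0.1   0.03] w 0.0004
box mm [-145.7  130.9  143.4]
0.20 rod -6.6 hook -0.2 [394. 272.]
0.25 rod -6.0 hook 0.1 [392. 273.]
0.30 rod -5.3 hook 0.1 [391. 273.]
0.35 rod -4.2 hook 0.2 [390. 274.]
0.40 rod -2.8 hook 0.1 [388. 275.]
0.45 rod -1.6 hook 0.3 [386. 275.]
0.50 rod -0.3 hook 0.9 [385. 276.]
0.55 rod 1.0 hook 1.7 [383. 277.]
0.60 rod 1.7 hook 1.2 [381. 278.]
0.65 rod 1.9 hook 0.4 [379. 280.]
0.70 rod 2.1 hook 6.4 [378. 281.]
0.75 rod 2.3 hook 2.5 [376. 282.]
0.80 rod 5.0 hook -15.2 [374. 284.]
0.85 rod 13.4 hook -3.8 [372. 286.]
0.90 rod 12.5 hook 17.7 [370. 287.]
0.95 rod 3.1 hook 1.3 [368. 289.]
```

View pics/c13.png

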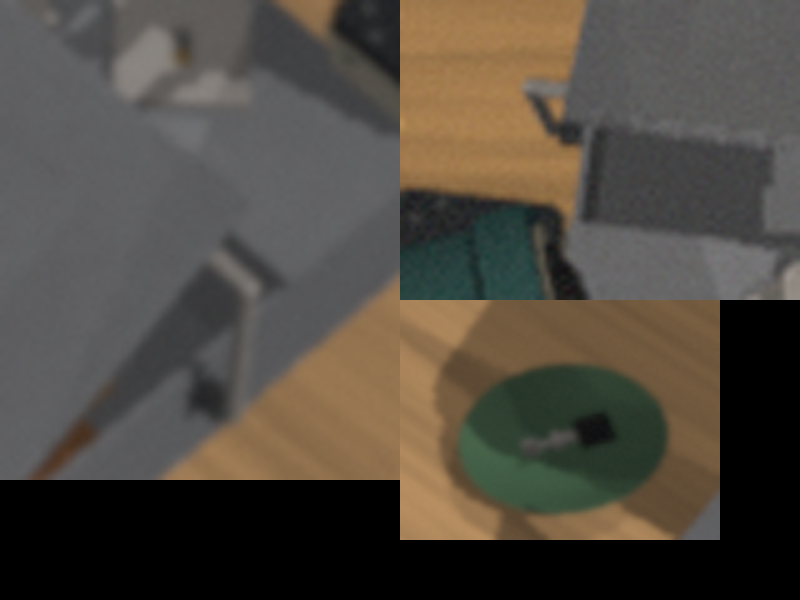

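The stay stands at about 0.87–0.9 rad with its hook under the lid, elbow at scene (371,287), and the key lies in the saucer. I'll check numerically that the bystanders and rack keys haven't moved, then hand in.

Run:
```python
from h import *
a=cv2.imread("pics/top0.png");b=cv2.imread("pics/t13.png")
s0=cv2.imread("pics/scene0.png");s1=cv2.imread("pics/s13.png")
for n,A,B,(x,y,w,h) in [("jar",a,b,(450,155,38,40)),("tape",a,b,(404,168,38,38)),("glue",a,b,(176,153,38,40)),("saucer s",s0,s1,(200,155,80,60)),("jar s",s0,s1,(138,203,40,48)),("glue s",s0,s1,(382,390,46,58)),("rack s",s0,s1,(435,330,90,70))]:
    g=lambda I:np.float32(cv2.cvtColor(I[y:y+h,x:x+w],6)); print(n,cv2.phaseCorrelate(g(A),g(B),cv2.createHanningWindow((w,h),cv2.CV_32F)))
st(); bot.job_done()
```

```text
jar ((-0.08523400964327976, 0.17983307515679314), 0.8420979261398316)
tape ((-0.023906290298725708, -0.0031967784189212978), 0.8981168729066848)
glue ((-0.09204878188088017, 0.08140253241208484), 0.9511726623773575)
saucer s ((0.28217196497584496, 0.17315989781614505), 0.4559903424978256)
jar s ((0.09552161211743027, -0.25078672984295025), 0.9682462617754937)
glue s ((0.08745447533761919, 0.14928232810417796), 0.9982404556539324)
rack s ((0.31873885639624433, 0.4776906026773915), 0.6014139419720497)
t 32.00 p [0.4313 0.1517 0.1434] z [-0.001 -0.    -1.   ] yaw -6.23 q [ 16.2 -19.5 114.9   0.   84.6  22.4] F [-0.1 -0.3  0.2] M [-0.03 -0.08  0.01] w 0.0005
the job is handed in; nothing more can be done
```

I did the whole job in the order asked and handed it in at 32 s, with the arm touching nothing and about zero force on it.

- **Key and lid:** The square key came out of the rack's middle slot. I pushed it in until its collar met the plate, with about 5 N upward contact. I turned it clockwise until the tool had gone 1.38 rad. That is past the 1.2 rad stop plus the 0.1 rad play, but the torque rose only slightly, to 0.11 N m. The scene picture showed the lid up. I turned the key home, drew it out freely, and the last picture shows it lying in the saucer.
- **Stay:** My first push went wrong. The fingertips rode up onto the rod and pressed with about 22 N, so I backed off and pushed again with the tips lower. The rod now measures about 0.87 rad and the hook about 0.90, against 0.87 for upright. The last picture shows the hook under the raised lid.
- **Everything else:** The jar, the glue bottle and the tape measure shifted less than 0.3 px between the first and last pictures. The rack area matched less well, with a 0.5 px shift and a match score of 0.60; one of its keys is gone, so some change is expected. I didn't look at the other two keys again after taking the square one.

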